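# Clear the vial jam at the capping machine and tote the batch

### The arm

A 7-joint arm with a two-finger parallel gripper is mounted at the origin on a cart in front of the work surface, level with it; the furniture and walls round the work are solid. World frame = base frame: x ahead of the robot, y to its left, z up, the work surface at z = 0. Lengths are in m, angles in rad, forces in N, time in s.
With the tool pointing down it reaches from about 0.4 to 0.875 m from the base axis. Payload 4.4 kg.
Tool frame: the origin (TCP) lies on the front face of the gripper's body, between the roots of the fingers; the fingertips stand 73 mm ahead of it and the grasp point (between the pads) lies 54 mm ahead of it; z points along the fingers, y is the direction in which the jaws open and shut (so a half turn about z gives the same grasp; the last joint's range is limited). The gripper opens to 85 mm and grips with 20 to 120 N. Pads are 22 mm wide; open, the fingers measure 114 mm over their backs; the gripper's body (76 mm by 85 mm) begins 54 mm behind the grasp point. The pads swing forward as they close: fully open they stand 13 mm farther back than shut.
Start: joints at [1.179, 0.628, 0.038, 1.517, -0.027, 0.996, -0.02], TCP at [0.208, -0.616, 0.304] pointing down, gripper open.
Joint ranges: [-3.06, 3.06], [-0.37, 2.12], [-1.25, 1.32], [0.18, 2.47], [-1.1, 4.24], [0.23, 1.98], [-2.94, 2.94]. Speed limits (rad/s): [2.57, 2.57, 3.14, 3.14, 3.14, 3.14, 3.14].

### API

Orientations are given as a unit quaternion [x, y, z, w].
In Python, from cell import manip, capture, order gives the robot as it stands.
- The arm moves only by the tool step_arm, never from a script. Its argument "moves" is text: rows parted by semicolons, each of 7 numbers parted by spaces: the shift along the tool's x, y, z normalised to -1 to 1, where 1 is 10 cm, then the turn, a rotation vector about the tool's x, y, z normalised to -1 to 1, where 1 is pi/4 rad, then the closure, from 0 (fully open) to 1 (shut). A call has exactly 8 rows; each row is the pose to reach, as a shift and turn from the pose commanded when the call began, along the tool's axes at that moment; what a row does not reach only later rows make up. A row lasts 1/12 s, in which the tool goes at most 41.7 mm and 7.16 degrees, less where a joint would pass 70% of its speed; a pose out of reach is approached as far as the arm can. A call with a number of a shift or a turn outside -1 to 1 is refused whole. A call with a gripper value outside its range is refused whole. The fingers move at their own pace and stop on an object; "squeeze" is the grip in N (left out, the last holds). Time passes only in rows, so rows that repeat a pose let the fingers close, or fill a call up. It gives the time, the measured TCP pose, the force and the opening at its end, in the units of the state.
- manip.state(): the state, without advancing time (a new reading comes with each control period).
- capture(name): name is "scene" or "top" or "wrist"; returns a dict with "image" (400x640x3 uint8, blue, green, red), "camera_matrix" (3x3 intrinsics, pixels), "pose" (4x4, takes a point from camera to world coordinates). Camera axes: x right, y down, z forward; pixel columns grow to the right and rows downward; lengths in m; the calibration is good to about 2 mm. A picture is of the moment at which its call begins. There is no depth.
- order.job_done(): hands the job in, once; it reports no verdict.
The state is a dict: "clock": time; "qpos": joint angles; "joint_velocities": joint speeds; "joint_torque": joint torques, N m; "eef_pos": TCP position; "tool_rot": TCP orientation; "wrist_force": force on the tool from outside, world axes, zero at the start; "moment": the same for the moment, N m; "grip_width": opening from 0.0 (shut) to 1.0 (fully open).
Only numpy, scipy, OpenCV 4.12 (cv2) and the standard library are available. Lean on these libraries where they do the work, as an engineer would, in place of code of your own. Each camera call takes 0.05 s, during which the arm holds its last target. There are 200 camera calls.

### The job

Two capped vials have wedged side by side in the narrow throat of the capping machine's roller outfeed and hold up the others. First switch the machine off by swinging its red isolator lever fully back, away from you. Nudge one of the two wedged vials back up the outfeed so that the vials run on by themselves, and repeat if they jam again, until every vial has run down into the catch lane; then put all the vials from the lane into the blue tote. With the last one in, swing the red lever fully forward again and finally press the green start button on top of the machine fully down. Do not knock over or shift the bottles and the cup standing about.

Things in the scene. Friction and masses are not known exactly. Their poses are not given: they have to be found in the camera images.
- capper: Fixed bench capping machine. Origin on the table below the throat; y points back up the outfeed (to the housing), x across it away from the robot, z up. Outfeed: bed of free rollers falling towards -y at 0.095 rad (friction about 0.04); bed height 0.062 + 0.095*y (m). Housing: x -105 to 105, y 150 to 330, top z 190 mm; clear drum on it to z 245 (x 0 to 96, y 224 to 320), beacon to z 228 (x 80, y 180).
- throat (a point): On the bed in the middle of the throat, the narrow opening (46 mm wide, z = 62 mm); axes as the capper's. Guides lead in from x = +-42 mm at y = 19 mm to x = +-23 mm at y = 0; they are 4 mm thick strips standing 21 mm above the bed here and along the hopper. In the jam the two vials stand at x = +-17, y = 17 mm, touching.
- lane_end (a point): On the bed at the foot of the catch lane's end stop (39 mm high); axes as the capper's. The single-file catch lane is 46 mm wide and runs straight from the throat (y = 0) down to here (y = -221 mm); its side strips are 4 mm thick and stand 17 mm above the bed.
- tote: Blue open tote, loose, 170 x 200 mm, 60 mm high (rim 190 x 212 mm), walls and floor 4 to 5 mm thick, mass 0.6 kg. Origin at the centre of its underside, z up, x along its 170 mm side.
- restart (a joint): Travel of the green start button in m: 0 is up, 0.006 fully down; a spring that takes 4 N fully down returns it.
- restart_top (a point): Centre of the top face of the green start button, 30 mm across, on top of the housing in a black collar; press it straight down.
- vial_1: Capped vial with a red label and a blue cap, 36 mm across (body 34 mm), 60 mm tall, about 0.05 kg, loose; one of the two wedged in the throat at the start. Origin at the centre of its foot, z along its axis towards the cap. Stands on the sloping bed, square to it; runs down the rollers by itself when nothing holds it.
- vial_2: Capped vial with a red label and a blue cap, 36 mm across (body 34 mm), 60 mm tall, about 0.05 kg, loose; one of the two wedged in the throat at the start. Origin at the centre of its foot, z along its axis towards the cap. Stands on the sloping bed, square to it; runs down the rollers by itself when nothing holds it.
- vial_3: Capped vial like vial_1, waiting in the hopper behind vial_2.
- vial_4: Capped vial like vial_1, waiting in the hopper behind vial_1; absent in some runs.
- vial_5: Capped vial like vial_1, waiting in the hopper behind vial_3; absent in some runs.
- vial_6: Capped vial like vial_1, already standing at the bottom of the catch lane against the end stop; absent in some runs.
- white_bottle: Bystander: white squeeze bottle with a spout and a loop, 38 x 47 x 110 mm, loose. Origin at the centre of its underside. To be left alone.
- blue_bottle: Bystander: blue pointed dropper bottle, 24 mm across, 82 mm tall, loose. Origin at the centre of its underside. To be left alone.
- green_cup: Bystander: green measuring cup with a clear lid, 59 mm across, 49 mm tall, loose. Origin at the centre of its underside. To be left alone.
- hopper (a point): On the bed in the middle of the hopper, y = 80 mm above the throat; axes as the capper's. The hopper is 84 mm wide and reaches from y = 19 mm to the housing's discharge port at y = 150 mm (open inside to y = 220 mm). Hopper, throat and lane are open from above.
- isolator (a joint): Swing of the red isolator lever in rad: 0 leans towards the robot (on), 1.0 leans away from it (off). It stays where it is left; a light push near its tip moves it.
- isolator_tip (a point): Tip of the red isolator lever, 60 mm long, on a small black block on top of the housing; it swings in the capper's x-z plane, 0.5 rad either side of upright.
Not all that is in view belongs to the job. What is shaped like the vial_6 but brown is not meant.

How it is judged:
On the way, in this order (a step that is already met when the one before it is completed fails the run):
1. the isolator lever is swung back to off (value of joint isolator above 0.85 rad), for 0.1 s.
2. one of the two wedged vials is pushed back up the outfeed, at least 12 mm above its place in the jam, still standing on the bed (((y of vial_1 in the frame of throat above 0.03 m and z of vial_1 in the frame of throat below 0.02 m) or (y of vial_2 in the frame of throat above 0.03 m and z of vial_2 in the frame of throat below 0.02 m))), for 0.1 s.
3. every vial has run down through the throat into the catch lane (y of each of vial_1, vial_2, vial_3, vial_4, vial_5, vial_6 in the frame of throat below -0.012 m and x of vial_1 in the frame of throat between -0.03 and 0.03 m and z of each of vial_1, vial_2, vial_3, vial_4, vial_5, vial_6 in the frame of throat below 0.04 m and z of each of vial_1, vial_2, vial_3, vial_4, vial_5, vial_6 in the frame of lane_end above -0.01 m and x of vial_2 in the frame of throat between -0.03 and 0.03 m and x of vial_3 in the frame of throat between -0.03 and 0.03 m and x of vial_4 in the frame of throat between -0.03 and 0.03 m and x of vial_5 in the frame of throat between -0.03 and 0.03 m and x of vial_6 in the frame of throat between -0.03 and 0.03 m), for 0.2 s.
4. every vial is in the tote (x of vial_1 in the frame of tote between -0.081 and 0.081 m and y of vial_1 in the frame of tote between -0.096 and 0.096 m and z of vial_1 in the frame of tote between -0.005 and 0.055 m and x of vial_2 in the frame of tote between -0.081 and 0.081 m and y of vial_2 in the frame of tote between -0.096 and 0.096 m and z of vial_2 in the frame of tote between -0.005 and 0.055 m and x of vial_3 in the frame of tote between -0.081 and 0.081 m and y of vial_3 in the frame of tote between -0.096 and 0.096 m and z of vial_3 in the frame of tote between -0.005 and 0.055 m and x of vial_4 in the frame of tote between -0.081 and 0.081 m and y of vial_4 in the frame of tote between -0.096 and 0.096 m and z of vial_4 in the frame of tote between -0.005 and 0.055 m and x of vial_5 in the frame of tote between -0.081 and 0.081 m and y of vial_5 in the frame of tote between -0.096 and 0.096 m and z of vial_5 in the frame of tote between -0.005 and 0.055 m and x of vial_6 in the frame of tote between -0.081 and 0.081 m and y of vial_6 in the frame of tote between -0.096 and 0.096 m and z of vial_6 in the frame of tote between -0.005 and 0.055 m), for 0.2 s.
5. the isolator lever is swung forward to on again (value of joint isolator below 0.15 rad), for 0.1 s.
6. the green start button is pressed fully down (value of joint restart above 0.0045 m), for 0.05 s.
At the end, for the whole second after the job is handed in: Every vial present lies or stands inside the tote (foot between the tote's inner walls, less than 55 mm above its underside) at rest, the tote stands flat on the table, the isolator lever is forward (below 0.15 rad) and the start button is up again (all of step 4 and linear speed of each of vial_1, vial_2, vial_3, vial_4, vial_5, vial_6 below 0.03 m/s and angle between tote's own z axis and vertical below 0.08 rad and height (world z) of tote below 0.01 m and value of joint restart below 0.002 m and value of joint isolator below 0.15 rad); the robot touches nothing.
It fails at once if the white bottle is knocked over or shifted more than 40 mm (distance of white_bottle from where it was at the start of the episode above 0.04 m or angle between white_bottle's own z axis and vertical above 0.5 rad).
It fails at once if the blue bottle is knocked over or shifted more than 40 mm (distance of blue_bottle from where it was at the start of the episode above 0.04 m or angle between blue_bottle's own z axis and vertical above 0.5 rad).
It fails at once if the green cup is knocked over or shifted more than 40 mm (distance of green_cup from where it was at the start of the episode above 0.04 m or angle between green_cup's own z axis and vertical above 0.5 rad).
Of vial_4, vial_5, vial_6 only 1 to 3 are there at a start; the rules pass over those that are not, and their reading is None.
At some moment in a run one of tote may be knocked a few centimetres aside while the robot is not near it.
Once in a run the grip may slacken for a moment while it holds something.
It also fails if it takes over 210 s, if anything falls off the work surface, if the arm or the gripper's body presses on something with over 40 N, if the wrist force passes 120 N, or if a joint passes its speed limit or range.

## Working session

There is one attempt and no reset: what is moved stays moved. The work goes in short steps, Python scripts to look and compute and a tool call to move; the robot and the scene stay as the last step left them, time stands still between calls to the robot, and variables do not carry over. Pictures are saved under pics/ and viewed, about 12 in all and at most 16, crops included, and the job is handed in when it is done.

Besides the shell and the picture viewer there is one more tool, called after ">>>" as name(argument=value, ...) on one line, values as JSON. step_arm: Moves the arm, as the interface text tells. Scaled input: -1 to 1 covers 10 cm each way for a shift and pi/4 rad each way for a turn. Its arguments: {"type":"object","properties":{"moves":{"type":"string"},"squeeze":{"type":"number"}},"required":["moves"]}

```bash
ls; mkdir -p pics; python3 - <<'E'
from cell import manip, capture, order
import cv2, numpy as np
print(manip.state())
for n in ("scene","top"):
    c=capture(n); cv2.imwrite(f"pics/{n}0.png",c["image"]); np.savez(f"{n}0.npz",**c)
    print(n,c["camera_matrix"].round(1).tolist(),c["pose"].round(3).tolist())
E
```

```text
pics
{'clock': 0.0, 'qpos': array([ 1.17918952,  0.62939494,  0.03843981,  1.51840845, -0.02697274,
        0.99629431, -0.02000444]), 'joint_velocities': array([-0.00038939, -0.0010444 , -0.00037661, -0.00117038, -0.00132716,
       -0.00016322, -0.00076169]), 'joint_torque': array([ 4.04761204e-04, -5.63414204e+01,  1.22636586e+00, -1.93447924e+01,
        1.09062722e-02,  1.03802100e-02, -1.07304425e-05]), 'eef_pos': array([ 0.20790844, -0.61531683,  0.30294436]), 'tool_rot': array([ 9.86759162e-01,  1.62189303e-01, -1.86387097e-04, -9.75868847e-04]), 'wrist_force': array([0.11732107, 0.61190549, 0.05717682]), 'moment': array([-0.0234754 , -0.00205641, -0.01107637]), 'grip_width': 1.0031560216660815}
scene [[514.3, 0.0, 318.7], [0.0, 514.3, 201.9], [0.0, 0.0, 1.0]] [[0.987, 0.141, -0.081, 0.678], [0.162, -0.807, 0.568, -1.003], [0.014, -0.574, -0.819, 1.593], [0.0, 0.0, 0.0, 1.0]]
top [[445.6, 0.0, 319.2], [0.0, 445.6, 204.1], [0.0, 0.0, 1.0]] [[-0.031, -0.976, 0.217, 0.291], [-1.0, 0.031, -0.004, 0.021], [-0.003, -0.217, -0.976, 1.285], [0.0, 0.0, 0.0, 1.0]]
```

View pics/scene0.png

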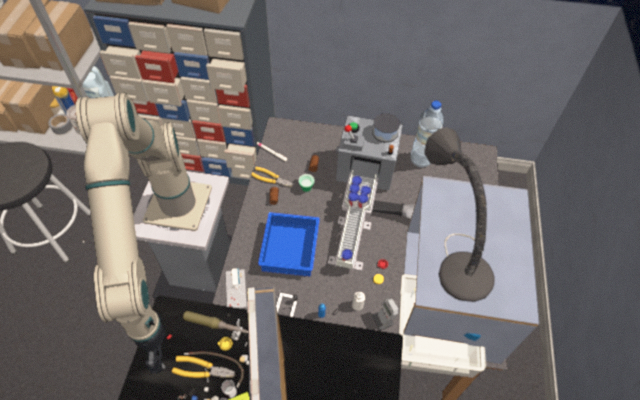

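View pics/top0.png

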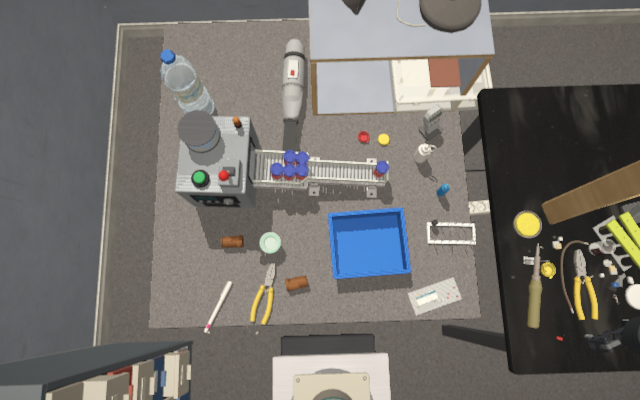

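```bash
python3 - <<'E'
import cv2
a=cv2.imread("pics/top0.png")[95:225,170:400]
b=cv2.imread("pics/scene0.png")[105:285,250:430]
cv2.imwrite("pics/topc.png",cv2.resize(a,None,fx=3.4,fy=3.4,interpolation=2))
cv2.imwrite("pics/scenec.png",cv2.resize(b,None,fx=3.3,fy=3.3,interpolation=2))
E
```

```text
(no output)
```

View pics/topc.png

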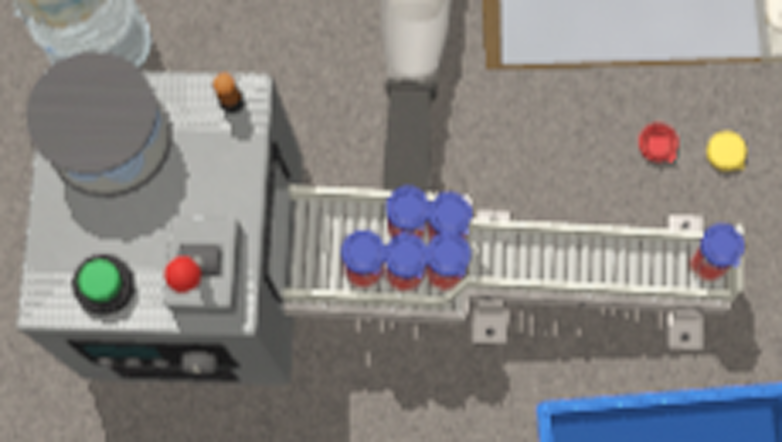

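View pics/scenec.png

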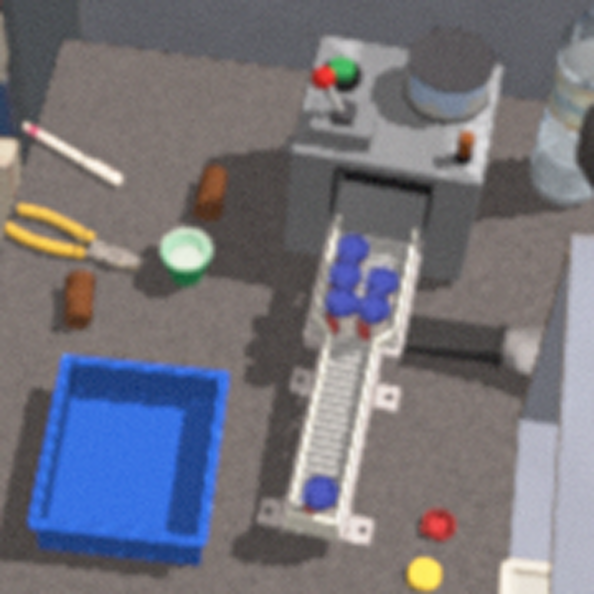

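```bash
cat > geo.py <<'E'
import numpy as np, cv2
from scipy.optimize import least_squares
def load(f):
    d=np.load(f); return d["camera_matrix"],d["pose"]
def proj(cam,P):
    K,T=cam; P=np.atleast_2d(P); c=(P-T[:3,3])@T[:3,:3]; u=c@K.T
    return u[:,:2]/u[:,2:]
def ray(cam,uv):
    K,T=cam; d=T[:3,:3]@np.linalg.solve(K,[*uv,1.]); return T[:3,3],d
def onz(cam,uv,z):
    o,d=ray(cam,uv); return o+d*(z-o[2])/d[2]
def tri(obs):
    A=[];b=[]
    for cam,uv in obs:
        o,d=ray(cam,uv); d=d/np.linalg.norm(d); M=np.eye(3)-np.outer(d,d); A.append(M); b.append(M@o)
    return np.linalg.lstsq(np.vstack(A),np.hstack(b),rcond=None)[0]
def c2w(p,L):
    x,y,t=p; L=np.atleast_2d(L); c,s=np.cos(t),np.sin(t)
    return np.c_[x+c*L[:,0]-s*L[:,1],y+s*L[:,0]+c*L[:,1],L[:,2]]
E
python3 - <<'E'
from geo import *
T=load("top0.npz");S=load("scene0.npz")
t=lambda u,v:(u/3.4+170,v/3.4+95)
s=lambda u,v:(u/3.3+250,v/3.3+105)
L=np.array([[0,-.2087,.1027],[.017,.0113,.1236],[-.017,.0113,.1236],[-.105,.15,.19],[.105,.15,.19],[-.105,.33,.19]])
ut=np.array([t(723,246),t(449,215),t(449,258),t(245,335),t(270,75),t(20,328)])
us=np.array([s(321,491),s(376,308),s(340,302),s(290,160),s(480,178),s(325,40)])
f=lambda p:np.r_[proj(T,c2w(p,L))-ut,proj(S,c2w(p,L))-us].ravel()
r=least_squares(f,[.7,.1,0],loss='soft_l1'); print(r.x); print(r.fun.reshape(-1,2).round(1).tolist())
p=r.x; np.save("cap.npy",p)
print("tip",tri([(T,t(183,273)),(S,s(324,76))]).round(3))
print("btn",tri([(T,t(100,279)),(S,s(343,68))]).round(3), onz(T,t(100,279),.205).round(3))
print("throat,hop,end",c2w(p,[[0,0,.062],[0,.08,.07],[0,-.221,.041]]).round(3).tolist())
# tote rim corners z=.06, full res
for uv in [(329,212),(404,208),(410,274),(333,279)]: print("tote",onz(T,uv,.06).round(3))
for n,uv,z in [("cup",(270,242),.049),("white",(424,149),.08),("blue",(444,187),.06)]: print(n,onz(T,uv,z).round(3))
print("wedged",c2w(p,[[.017,.017,.0636],[-.017,.017,.0636]]).round(3))
E
```

```text
[ 0.66480488  0.04768179 -0.05558079]
[[-0.6, -0.1], [0.4, -1.0], [0.0, -1.8], [3.1, -0.0], [0.5, -0.9], [-1.6, 0.4], [-1.2, -0.1], [-1.1, -0.2], [0.3, -0.2], [-0.5, -3.1], [0.1, 1.8], [-1.8, -2.0]]
tip [0.596 0.242 0.27 ]
btn [0.612 0.316 0.207] [0.611 0.316 0.205]
throat,hop,end [[0.665, 0.048, 0.062], [0.669, 0.128, 0.07], [0.653, -0.173, 0.041]]
tote [ 0.54  -0.011  0.06 ]
tote [ 0.545 -0.222  0.06 ]
tote [ 0.361 -0.225  0.06 ]
tote [ 0.354 -0.015  0.06 ]
cup [0.462 0.157 0.049]
white [ 0.71  -0.287  0.08 ]
blue [ 0.602 -0.339  0.06 ]
wedged [[0.683 0.064 0.064]
 [0.649 0.066 0.064]]
```

```bash
python3 - <<'E'
from geo import *
T=load("top0.npz");S=load("scene0.npz")
for uv in [(312,113),(490,108),(310,58),(492,54),(393,104)]: print(uv,[onz(T,uv,z).round(2).tolist() for z in (0,.2,.4)])
for uv in [(420,182),(412,355),(402,365),(440,145),(400,277)]: print(uv,[onz(S,uv,z).round(2).tolist() for z in (0,.2,.4)])
E
```

```text
(312, 113) [[0.87, 0.03, 0.0], [0.78, 0.03, 0.2], [0.69, 0.03, 0.4]]
(490, 108) [[0.87, -0.52, 0.0], [0.78, -0.44, 0.2], [0.69, -0.35, 0.4]]
(310, 58) [[1.05, 0.03, 0.0], [0.94, 0.03, 0.2], [0.82, 0.03, 0.4]]
(492, 54) [[1.05, -0.55, 0.0], [0.93, -0.46, 0.2], [0.81, -0.37, 0.4]]
(393, 104) [[0.89, -0.22, 0.0], [0.8, -0.19, 0.2], [0.7, -0.15, 0.4]]
(420, 182) [[0.89, 0.26, 0.0], [0.87, 0.1, 0.2], [0.84, -0.06, 0.4]]
(412, 355) [[0.9, -0.43, 0.0], [0.87, -0.5, 0.2], [0.85, -0.57, 0.4]]
(402, 365) [[0.87, -0.46, 0.0], [0.85, -0.53, 0.2], [0.82, -0.6, 0.4]]
(440, 145) [[0.97, 0.47, 0.0], [0.93, 0.28, 0.2], [0.89, 0.1, 0.4]]
(400, 277) [[0.85, -0.16, 0.0], [0.83, -0.27, 0.2], [0.8, -0.37, 0.4]]
```

>>> step_arm(moves="0.4 -0.4 -0.4 0 0 -0.16 1;0.7 -0.7 -0.4 0 0 -0.3 1;1 -1 -0.4 0 0 -0.45 1;1 -1 -0.4 0 0 -0.6 1;1 -1 -0.4 0 0 -0.75 1;1 -1 -0.4 0 0 -0.9 1;1 -1 -0.4 0 0 -1 1;1 -1 -0.4 0 0 -1 1")

```text
clock: 0.77
eef_pos: [0.2707, -0.4888, 0.3437]
tool_rot: [0.849, 0.528, 0.0, -0.0]
wrist_force: [0.4, -0.3, -0.2]
grip_width: -0.001
```

>>> step_arm(moves="0.3 0.3 0 0 0 -0.16 1;0.6 0.6 0 0 0 -0.3 1;0.9 0.9 0 0 0 -0.45 1;1 1 0 0 0 -0.51 1;1 1 0 0 0 -0.51 1;1 1 0 0 0 -0.51 1;1 1 0 0 0 -0.51 1;1 1 0 0 0 -0.51 1")

```text
clock: 1.43
eef_pos: [0.4028, -0.445, 0.3437]
tool_rot: [0.729, 0.684, -0.001, -0.0]
wrist_force: [-0.3, -1.0, 0.4]
grip_width: -0.001
```

>>> step_arm(moves="0.3 0.3 0 0 0 0 1;0.6 0.6 0 0 0 0 1;0.9 0.9 0 0 0 0 1;1 1 0 0 0 0 1;1 1 0 0 0 0 1;1 1 0 0 0 0 1;1 1 0 0 0 0 1;1 1 0 0 0 0 1")

```text
clock: 2.1
eef_pos: [0.5086, -0.3522, 0.3439]
tool_rot: [0.729, 0.684, -0.001, 0.0]
wrist_force: [-0.8, 0.6, -0.1]
grip_width: -0.001
```

>>> step_arm(moves="0.4 0 0 0 0 0 1;0.8 0 0 0 0 0 1;1 0 0 0 0 0 1;1 0 0 0 0 0 1;1 0 0 0 0 0 1;1 0 0 0 0 0 1;1 0 0 0 0 0 1;1 0 0 0 0 0 1")

```text
clock: 2.77
eef_pos: [0.5158, -0.2521, 0.3437]
tool_rot: [0.729, 0.685, -0.0, 0.0]
wrist_force: [0.2, 0.2, -0.1]
grip_width: -0.001
```

>>> step_arm(moves="0.4 0 0 0 0 0 1;0.8 0 0 0 0 0 1;1 0 0 0 0 0 1;1 0 0 0 0 0 1;1 0 0 0 0 0 1;1 0 0 0 0 0 1;1 0 0 0 0 0 1;1 0 0 0 0 0 1")

```text
clock: 3.43
eef_pos: [0.5221, -0.152, 0.3437]
tool_rot: [0.729, 0.685, -0.0, 0.0]
wrist_force: [0.9, -0.0, -0.9]
grip_width: -0.001
```

>>> step_arm(moves="0.4 0 0 0 0 0 1;0.8 0 0 0 0 0 1;1 0 0 0 0 0 1;1 0 0 0 0 0 1;1 0 0 0 0 0 1;1 0 0 0 0 0 1;1 0 0 0 0 0 1;1 0 0 0 0 0 1")

```text
clock: 4.1
eef_pos: [0.5281, -0.0522, 0.3438]
tool_rot: [0.729, 0.685, -0.0, 0.0]
wrist_force: [0.0, 0.2, 0.5]
grip_width: -0.004
```

>>> step_arm(moves="0.4 0 0 0 0 0 1;0.8 0 0 0 0 0 1;1 0 0 0 0 0 1;1 0 0 0 0 0 1;1 0 0 0 0 0 1;1 0 0 0 0 0 1;1 0 0 0 0 0 1;1 0 0 0 0 0 1")

```text
clock: 4.77
eef_pos: [0.5342, 0.0476, 0.3438]
tool_rot: [0.729, 0.685, -0.0, 0.0]
wrist_force: [0.3, -0.1, 0.1]
grip_width: 0.002
```

>>> step_arm(moves="0.4 0 0 0 0 0 1;0.8 0 0 0 0 0 1;1 0 0 0 0 0 1;1 0 0 0 0 0 1;1 0 0 0 0 0 1;1 0 0 0 0 0 1;1 0 0 0 0 0 1;1 0 0 0 0 0 1")

```text
clock: 5.43
eef_pos: [0.5403, 0.1473, 0.3439]
tool_rot: [0.729, 0.685, -0.0, 0.0]
wrist_force: [0.5, 0.1, 0.3]
grip_width: 0.002
```

```bash
python3 - <<'E'
from cell import manip, capture
import cv2, numpy as np
s=manip.state(); print(s["eef_pos"],s["tool_rot"],s["qpos"].round(2))
c=capture("wrist"); np.savez("wrist0.npz",**c); cv2.imwrite("pics/wrist0.png",c["image"])
E
```

```text
[0.54029582 0.14733823 0.34389265] [ 7.28666521e-01  6.84868514e-01 -3.21240126e-04  3.41406589e-04] [-0.07  0.47 -0.37  1.72  0.2   0.99 -0.57]
```

View pics/wrist0.png

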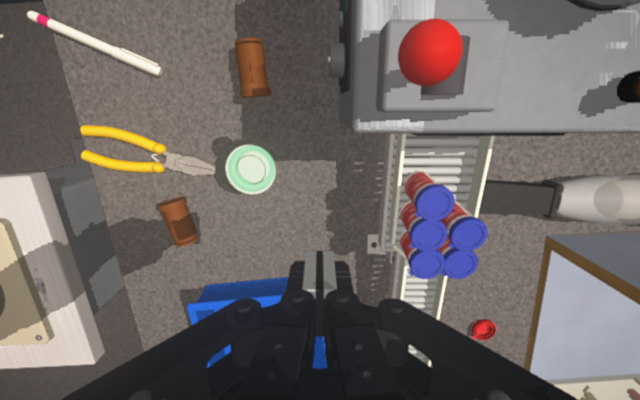

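```bash
python3 - <<'E'
from geo import *
T=load("top0.npz");S=load("scene0.npz");W=load("wrist0.npz");p=np.load("cap.npy")
t=lambda u,v:(u/3.4+170,v/3.4+95)
s=lambda u,v:(u/3.3+250,v/3.3+105)
print("tip",tri([(T,t(183,273)),(S,s(324,76)),(W,(430,52))]).round(4))
print(W[1].round(3).tolist())
for n,uv in dict(tip=(430,52)).items(): print(n,[onz(W,uv,z).round(4).tolist() for z in(.26,.27)])
caps=[(460,263),(426,262),(467,233),(428,234),(434,202)]
w=np.array([onz(W,u,.1236+.0025*(i>1)+.003*(i>3)) for i,u in enumerate(caps)])
d=w[:,:2]-p[:2]; c,sn=np.cos(p[2]),np.sin(p[2])
print(w.round(4)); print((d@np.array([[c,-sn],[sn,c]])).round(4))
print(proj(W,c2w(p,[[.017,.0113,.1236],[-.017,.0113,.1236],[-.105,.15,.19],[.023,0,.083],[-.023,0,.083]])).round(0))
E
```

```text
tip [0.5948 0.2428 0.2675]
[[0.998, -0.058, -0.02, 0.544], [-0.062, -0.95, -0.305, 0.225], [-0.001, 0.306, -0.952, 0.413], [0.0, 0.0, 0.0, 1.0]]
tip [[0.5945, 0.2439, 0.26], [0.5912, 0.2427, 0.27]]
[[0.6788 0.0615 0.1236]
 [0.644  0.0647 0.1236]
 [0.6821 0.0956 0.1261]
 [0.6438 0.0969 0.1261]
 [0.647  0.1308 0.1291]]
[[ 0.0132  0.0145]
 [-0.0218  0.0159]
 [ 0.0146  0.0488]
 [-0.0237  0.048 ]
 [-0.0224  0.082 ]]
[[463. 266.]
 [430. 266.]
 [356. 135.]
 [452. 257.]
 [412. 258.]]
```

>>> step_arm(moves="0.4 0 0 0 0 0 1;0.8 0 0 0 0 0 1;0.95 0 0 0 0 0 1;0.95 0 0.1 0 0 0 1;0.95 0 0.2 0 0 0 1;0.95 0 0.2 0 0 0 1;0.95 0 0.2 0 0 0 1;0.95 0 0.2 0 0 0 1")

```text
clock: 6.15
eef_pos: [0.546, 0.2423, 0.3238]
tool_rot: [0.728, 0.685, -0.0, 0.0]
wrist_force: [-0.7, 0.4, -0.1]
grip_width: -0.004
```

>>> step_arm(moves="0 0.1 0 0 0 0 1;0 0.2 0 0 0 0 1;0 0.3 0 0 0 0 1;0 0.4 0 0 0 0 1;0 0.5 0 0 0 0 1;0 0.6 0 0 0 0 1;0 0.7 0 0 0 0 1;0 0.7 0 0 0 0 1")

```text
clock: 6.82
eef_pos: [0.6173, 0.2384, 0.3241]
tool_rot: [0.729, 0.685, 0.0, 0.001]
wrist_force: [0.1, -0.4, 0.7]
grip_width: -0.001
```

```bash
python3 - <<'E'
from cell import manip, capture
import cv2, numpy as np
s=manip.state(); print(s["eef_pos"],s["wrist_force"])
c=capture("top"); a=c["image"][130:230,170:300]
d=capture("scene"); b=d["image"][100:190,320:420]
cv2.imwrite("pics/l1.png",np.hstack([cv2.resize(a,(390,300),interpolation=2),cv2.resize(b,(333,300),interpolation=2)]))
E
```

```text
[0.61731081 0.23837308 0.32406306] [ 0.09516479 -0.35486837  0.73816282]
```

View pics/l1.png

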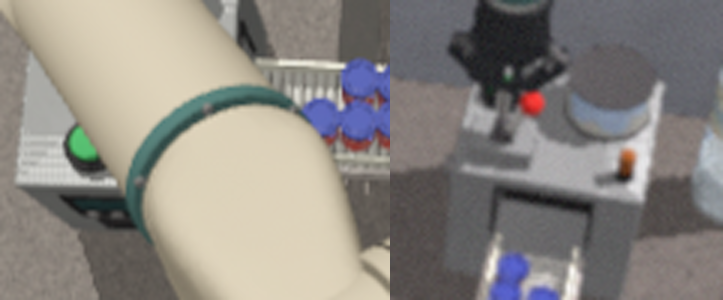

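>>> step_arm(moves="0 0.04 0 0 0 0 1;0 0.07 0 0 0 0 1;0 0.1 0 0 0 0 1;0 0.12 0 0 0 0 1;0 0.14 0 0 0 0 1;0 0.16 0 0 0 0 1;0 0.16 0 0 0 0 1;0 0.16 0 0 0 0 1")

```text
clock: 7.58
eef_pos: [0.6233, 0.2398, 0.3239]
tool_rot: [0.727, 0.687, -0.008, -0.005]
wrist_force: [-23.0, -2.1, 11.9]
grip_width: -0.002
```

```bash
python3 - <<'E'
from cell import manip, capture
import cv2, numpy as np
from geo import *
S=load("scene0.npz"); print(onz(S,(362.9,130.9),.268))
d=capture("scene"); b=d["image"][100:190,320:420].astype(int)
m=(b[...,2]>150)&(b[...,1]<70)&(b[...,0]<70); v,u=np.nonzero(m); print(m.sum(),u.mean()+320,v.mean()+100)
print(onz(S,(u.mean()+320,v.mean()+100),.268), manip.state()["wrist_force"])
E
```

```text
[0.6494847  0.24013888 0.268     ]
31 363.19354838709677 130.74193548387098
[0.65041054 0.24106009 0.268     ] [-22.74668537  -3.7205964   12.53415475]
```

>>> step_arm(moves="0 -0.2 0 0 0 0 1;0 -0.4 0 0 0 0 1;0 -0.4 0 0 0 0 1;0 -0.4 -0.2 0 0 0 1;0 -0.4 -0.4 0 0 0 1;0 -0.4 -0.4 0 0 0 1;0 -0.4 -0.4 0 0 0 1;0 -0.4 -0.4 0 0 0 1")

```text
clock: 8.3
eef_pos: [0.5917, 0.2411, 0.3635]
tool_rot: [0.728, 0.686, -0.0, 0.0]
wrist_force: [0.1, -0.1, -0.3]
grip_width: 0.001
```

>>> step_arm(moves="-0.3 0 0 0 0 0 1;-0.6 0.2 0 0 0 0 1;-0.9 0.5 0 0 0 0 1;-1 0.5 0 0 0 0 1;-1 0.5 0 0 0 0 1;-1 0.5 0 0 0 0 1;-1 0.5 0 0 0 0 1;-1 0.5 0 0 0 0 1")

```text
clock: 8.97
eef_pos: [0.6348, 0.1405, 0.3637]
tool_rot: [0.727, 0.687, 0.0, -0.001]
wrist_force: [-0.4, 0.5, 0.9]
grip_width: 0.001
```

>>> step_arm(moves="-0.3 0.2 0 0 0 0 1;-0.6 0.4 0 0 0 0 1;-0.9 0.5 0 0 0 0 1;-1 0.5 0 0 0 0 1;-1 0.5 0.3 0 0 0 1;-1 0.5 0.6 0 0 0 1;-1 0.5 0.8 0 0 0 1;-1 0.5 0.8 0 0 0 1")

```text
clock: 9.63
eef_pos: [0.6766, 0.0369, 0.2791]
tool_rot: [0.727, 0.687, -0.003, -0.003]
wrist_force: [-1.0, 0.5, -0.5]
grip_width: -0.0
```

```bash
cat > look.py <<'E'
from cell import manip, capture
import cv2, numpy as np, sys
from geo import *
def look(name,cam="wrist"):
    s=manip.state(); print(s["clock"].__round__(2),s["eef_pos"].round(4),s["tool_rot"].round(3),s["wrist_force"].round(1),round(s["grip_width"],3))
    c=capture(cam); np.savez(name+".npz",**c); cv2.imwrite(f"pics/{name}.png",c["image"]); return c
if __name__=="__main__": look(sys.argv[1],*sys.argv[2:])
E
python3 look.py w1
```

```text
9.63 [0.6766 0.0369 0.2791] [ 0.727  0.687 -0.003 -0.003] [-1.   0.5 -0.5] -0.0
```

View pics/w1.png

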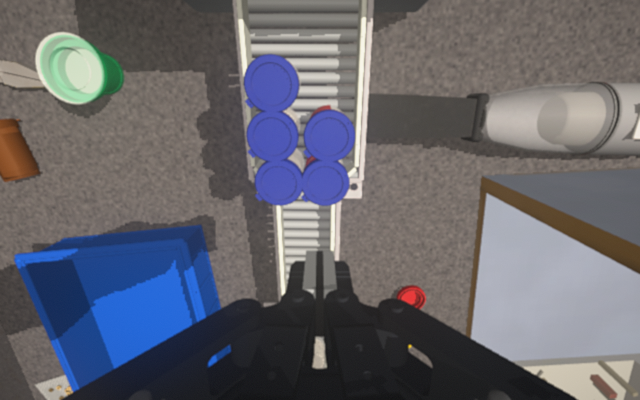

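```bash
python3 - <<'E'
from geo import *
W=load("w1.npz"); p=np.load("cap.npy"); print(W[0].round(0).tolist())
w=np.array([onz(W,u,.1236) for u in [(278,183),(325,183)]]); print(w.round(4))
# cap centre mean should be capper (0,.0113)
m=w[:,:2].mean(0); t=p[2]
n=m-np.array([-np.sin(t),np.cos(t)])*.0113; print("throat",n, "dist",np.linalg.norm(w[0]-w[1]))
w0=load("wrist0.npz"); 
L=[[.017,.0113,.1236],[-.017,.0113,.1236]]
q=np.array([*n,t]); print(proj(w0,c2w(q,L)).round(0), "seen 460,263 426,262")
print(proj(load("top0.npz"),c2w(q,L+[[0,-.2087,.1027]])).round(1))
print("lane edges", [onz(W,u,.079).round(4).tolist() for u in [(280,262),(340,262),(243,100),(367,100)]])
print("tip px->z", [onz(W,u,.279-.073).round(4).tolist() for u in [(303,270),(337,270),(320,252),(320,285)]])
E
```

```text
[[315.0, 0.0, 319.0], [0.0, 315.0, 206.0], [0.0, 0.0, 1.0]]
[[0.6453 0.0616 0.1236]
 [0.6798 0.0597 0.1236]]
throat [0.66195129 0.04933684] dist 0.0345157299678175
[[461. 265.]
 [427. 265.]] seen 460,263 426,262
[[301.9 158.2]
 [301.5 170.1]
 [381.5 168.2]]
lane edges [[0.6327, -0.0262, 0.079], [0.6899, -0.0291, 0.079], [0.6165, 0.1217, 0.079], [0.7171, 0.116, 0.079]]
tip px->z [[0.6667, 0.0349, 0.206], [0.684, 0.034, 0.206], [0.6759, 0.0446, 0.206], [0.6749, 0.0258, 0.206]]
```

>>> step_arm(moves="-0.2 0.03 0 0 0 0 1;-0.2 0.03 0.2 0 0 0 1;-0.2 0.03 0.5 0 0 0 1;-0.2 0.03 0.7 0 0 0 1;-0.2 0.03 0.8 0 0 0 1;-0.2 0.03 0.8 0 0 0 1;-0.2 0.03 0.8 0 0 0 1;-0.2 0.03 0.8 0 0 0 1")

```text
clock: 10.35
eef_pos: [0.6827, 0.0163, 0.2062]
tool_rot: [0.728, 0.686, 0.002, 0.001]
wrist_force: [0.7, -0.4, 0.9]
grip_width: 0.001
```

>>> step_arm(moves="0 0 0.2 0 0 0 1;0 0 0.43 0 0 0 1;0 0 0.43 0 0 0 1;0.05 0 0.43 0 0 0 1;0.1 0 0.43 0 0 0 1;0.15 0 0.43 0 0 0 1;0.2 0 0.42 0 0 0 1;0.24 0 0.42 0 0 0 1")

```text
clock: 11.02
eef_pos: [0.6835, 0.041, 0.1634]
tool_rot: [0.727, 0.686, 0.001, 0.001]
wrist_force: [-0.4, 0.1, 0.3]
grip_width: -0.002
```

>>> step_arm(moves="0.04 0 0 0 0 0 1;0.08 0 -0.01 0 0 0 1;0.12 0 -0.01 0 0 0 1;0.16 0 -0.01 0 0 0 1;0.2 0 -0.02 0 0 0 1;0.24 0 -0.02 0 0 0 1;0.28 0 -0.03 0 0 0 1;0.32 0 -0.03 0 0 0 1")

```text
clock: 11.68
eef_pos: [0.6848, 0.072, 0.1651]
tool_rot: [0.728, 0.686, 0.0, 0.0]
wrist_force: [0.5, -0.3, 0.4]
grip_width: 0.003
```

```bash
python3 look.py w2
```

```text
11.68 [0.6848 0.072  0.1651] [0.728 0.686 0.    0.   ] [ 0.5 -0.3  0.4] 0.003
```

View pics/w2.png

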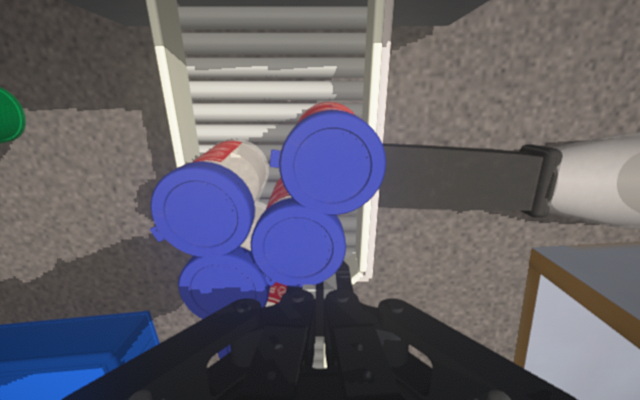

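```bash
cat >> geo.py <<'E'
CAP=np.array([.662,.0497,-.056])
def w2c(w,p=CAP):
    d=np.atleast_2d(w)[:,:2]-p[:2]; c,s=np.cos(p[2]),np.sin(p[2]); return d@np.array([[c,-s],[s,c]])
def vial(cam,uv):
    "foot (capper x,y) of a vial standing on the bed from its cap centre pixel"
    y=0.
    for _ in range(4):
        q=w2c(onz(cam,uv,.062+.095*y+.06))[0]; y=q[1]+.0057
    return np.array([q[0],y])
E
python3 - <<'E'
from geo import *
from look import look
W=load("w2.npz")
for u in [(298,243),(332,160),(203,208),(223,285)]: print((1e3*vial(W,u)).round(0))
print(w2c([.6848,.072]))
c=look("s2","scene"); cv2.imwrite("pics/s2c.png",cv2.resize(c["image"][130:285,300:420],None,fx=3.8,fy=3.8,interpolation=2))
E
```

```text
[13. 58.]
[25. 89.]
[-20.  72.]
[-17.  39.]
[[0.02151611 0.02354118]]
11.73 [0.6847 0.0733 0.1651] [ 0.727  0.686  0.001 -0.   ] [1.5 1.  0.6] 0.003
```

View pics/s2c.png

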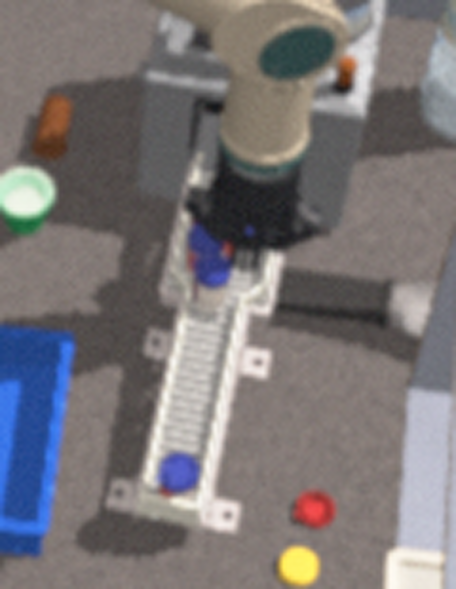

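>>> step_arm(moves="0 0 0 0 0 0 1;0 0 0 0 0 0 1;0 0 0 0 0 0 1;0 0 0 0 0 0 1;0 0 0 0 0 0 1;0 0 0 0 0 0 1;0 0 0 0 0 0 1;0 0 0 0 0 0 1")

```text
clock: 12.45
eef_pos: [0.6847, 0.0715, 0.1649]
tool_rot: [0.728, 0.686, 0.0, 0.0]
wrist_force: [0.9, 0.5, -0.6]
grip_width: -0.0
```

>>> step_arm(moves="0 0 0 0 0 0 1;0 0 0 0 0 0 1;0 0 0 0 0 0 1;0 0 0 0 0 0 1;0 0 0 0 0 0 1;0 0 0 0 0 0 1;0 0 0 0 0 0 1;0 0 0 0 0 0 1")

```text
clock: 13.12
eef_pos: [0.6847, 0.0716, 0.1649]
tool_rot: [0.728, 0.686, -0.0, 0.0]
wrist_force: [0.3, 0.5, -0.1]
grip_width: 0.002
```

```bash
python3 - <<'E'
from look import *
c=look("s3","scene"); d=look("w3")
a=cv2.resize(c["image"][130:285,300:420],(310,400),interpolation=2)
cv2.imwrite("pics/c3.png",np.hstack([a,d["image"][:,130:420]]))
E
```

```text
13.12 [0.6847 0.0716 0.1649] [ 0.728  0.686 -0.     0.   ] [ 0.3  0.5 -0.1] 0.002
13.17 [0.6847 0.0716 0.1649] [0.728 0.686 0.    0.   ] [ 0.3  0.3 -0.3] -0.003
```

View pics/c3.png

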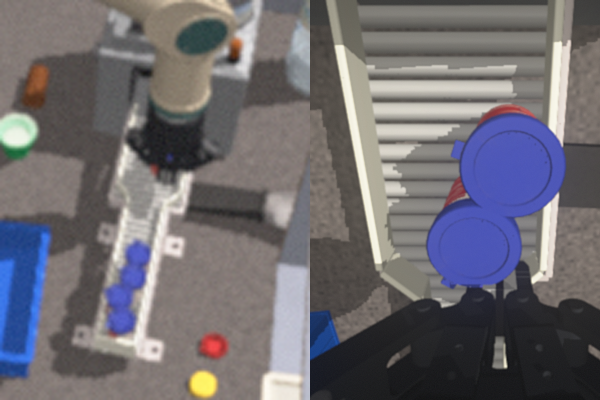

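>>> step_arm(moves="0 0 -0.3 0 0 0 1;0 0 -0.6 0 0 0 1;0 0 -0.9 0 0 0 1;0 0 -1 0 0 0 1;0 0 -1 0 0 0 1;0 0 -1 0 0 0 1;0 0 -1 0 0 0 1;0 0 -1 0 0 0 1")

```text
clock: 13.88
eef_pos: [0.6837, 0.0713, 0.2628]
tool_rot: [0.728, 0.686, -0.002, -0.001]
wrist_force: [-0.2, -0.5, 0.6]
grip_width: -0.002
```

>>> step_arm(moves="-0.4 -0.1 0 0 0 0 0.5;-0.8 -0.25 0 0 0 0 0.3;-1 -0.25 0 0 0 0 0.2;-1 -0.25 0 0 0 0 0.2;-1 -0.25 0 0 0 0 0.2;-1 -0.25 0 0 0 0 0.2;-1 -0.25 0 0 0 0 0.2;-1 -0.25 0 0 0 0 0.2")

```text
clock: 14.55
eef_pos: [0.6539, -0.0248, 0.2645]
tool_rot: [0.727, 0.687, 0.0, -0.001]
wrist_force: [0.3, -0.9, -0.9]
grip_width: 0.802
```

```bash
python3 - <<'E'
from look import *
c=look("s4","scene"); t=look("t4","top")
a=cv2.resize(c["image"][130:285,300:420],(310,400),interpolation=2)
b=cv2.resize(t["image"][130:290,235:430],(488,400),interpolation=2)
cv2.imwrite("pics/c4.png",np.hstack([a,b]))
E
```

```text
14.55 [ 0.6539 -0.0248  0.2645] [ 0.727  0.687  0.    -0.001] [ 0.3 -0.9 -0.9] 0.802
14.6 [ 0.6539 -0.025   0.2646] [ 0.727  0.687  0.    -0.   ] [-0.2  0.2  0.8] 0.797
```

View pics/c4.png

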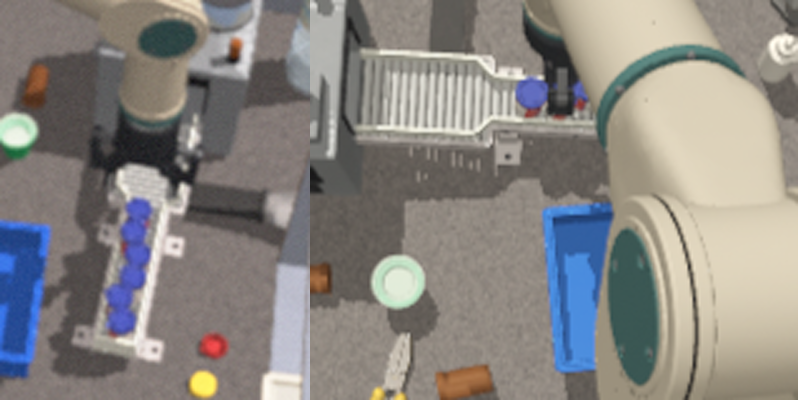

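```bash
python3 - <<'E'
from geo import *
S=load("s4.npz");T=load("t4.npz")
for u,v in [(138,210),(134,232),(137,255),(133,277),(120,297),(122,320)]:
    print((1e3*vial(S,(300+u*120/310,130+v*155/400))).round(0))
print((1e3*vial(T,(235+(532-310)*.4,130+93*.4))).round(0))
for y in (-.028,-.063,-.098,-.133,-.168,-.203):
    print(y,c2w(CAP,[[0,y-.004,.062+.095*y+.095]]).round(4)[0])
for x in(-.037,.037):
  for y in (-.06,0,.06): print(x,y,(.45+x-.024*y, -.118+y+.024*x))
E
```

```text
[ -3. -44.]
[ -2. -77.]
[   8. -110.]
[   9. -142.]
[  -2. -174.]
[   7. -205.]
[ -5. -44.]
-0.028 [0.6602 0.0178 0.1543]
-0.063 [ 0.6582 -0.0172  0.151 ]
-0.098 [ 0.6563 -0.0521  0.1477]
-0.133 [ 0.6543 -0.0871  0.1444]
-0.168 [ 0.6524 -0.122   0.141 ]
-0.203 [ 0.6504 -0.157   0.1377]
-0.037 -0.06 (0.41444000000000003, -0.178888)
-0.037 0 (0.41300000000000003, -0.118888)
-0.037 0.06 (0.41156000000000004, -0.058887999999999996)
0.037 -0.06 (0.48844, -0.177112)
0.037 0 (0.487, -0.117112)
0.037 0.06 (0.48556, -0.057111999999999996)
```

>>> step_arm(moves="0.28 0.04 0.2 0 0 0 0.2;0.28 0.04 0.4 0 0 0 0.2;0.28 0.04 0.6 0 0 0 0.2;0.28 0.04 0.8 0 0 0 0.2;0.28 0.04 0.8 0 0 0 0.2;0.28 0.04 0.8 0 0 0 0.2;0.28 0.04 0.8 0 0 0 0.2;0.28 0.04 0.8 0 0 0 0.2")

```text
clock: 15.32
eef_pos: [0.6605, 0.0012, 0.1866]
tool_rot: [0.728, 0.686, 0.001, 0.001]
wrist_force: [0.7, 0.2, -0.5]
grip_width: 0.8
```

>>> step_arm(moves="0 0 0.15 0 0 0 0.2;0 0 0.3 0 0 0 0.2;0 0 0.32 0 0 0 0.2;0 0 0.32 0 0 0 1;0 0 0.32 0 0 0 1;0 0 0.32 0 0 0 1;0 0 0.32 0 0 0 1;0 0 0.32 0 0 0 1", squeeze=40)

```text
clock: 15.98
eef_pos: [0.6605, 0.0009, 0.1546]
tool_rot: [0.728, 0.686, 0.001, 0.001]
wrist_force: [0.1, -0.6, 7.0]
grip_width: 0.38
```

>>> step_arm(moves="0 0 -0.1 0 0 0 1;0 0 -0.25 0 0 0 1;0 0 -0.4 0 0 0 1;0 0 -0.6 0 0 0 1;0 0 -0.7 0 0 0 1;0 0 -0.7 0 0 0 1;0 0 -0.7 0 0 0 1;0 0 -0.7 0 0 0 1")

```text
clock: 16.65
eef_pos: [0.6588, 0.0008, 0.222]
tool_rot: [0.728, 0.686, -0.001, -0.001]
wrist_force: [-0.2, 0.3, -1.4]
grip_width: 0.388
```

```bash
python3 - <<'E'
from look import *
c=look("s5","scene"); d=look("w5")
a=cv2.resize(c["image"][130:285,300:420],(232,300),interpolation=2)
cv2.imwrite("pics/c5.png",np.hstack([a,cv2.resize(d["image"],(480,300))]))
E
```

```text
16.65 [0.6588 0.0008 0.222 ] [ 0.728  0.686 -0.001 -0.001] [-0.2  0.3 -1.4] 0.388
16.7 [0.6587 0.0008 0.2217] [ 0.728  0.686 -0.001 -0.001] [-0.1  0.1 -0.9] 0.379
```

View pics/c5.png

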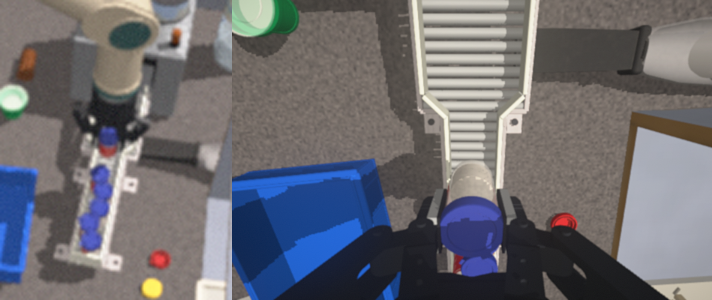

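```bash
python3 - <<'E'
from geo import *
print(onz(load("w5.npz"),(187,213),.06), onz(load("w1.npz"),(203,227),.06),onz(load("w1.npz"),(15,256),.06))
E
```

```text
[0.55457929 0.00432065 0.06      ] [0.55687078 0.00616431 0.06      ] [ 0.35804932 -0.01537678  0.06      ]
```

>>> step_arm(moves="-0.08 -0.25 0 0 0 0 1;-0.16 -0.5 0 0 0 0 1;-0.25 -0.8 0 0 0 0 1;-0.25 -0.8 0 0 0 0 1;-0.25 -0.8 0 0 0 0 1;-0.25 -0.8 0 0 0 0 1;-0.25 -0.8 0 0 0 0 1;-0.25 -0.8 0 0 0 0 1")

```text
clock: 17.42
eef_pos: [0.5792, -0.0188, 0.2228]
tool_rot: [0.728, 0.686, 0.001, 0.0]
wrist_force: [-0.2, 0.0, -1.4]
grip_width: 0.378
```

>>> step_arm(moves="-0.08 -0.25 0 0 0 0 1;-0.16 -0.5 0 0 0 0 1;-0.25 -0.8 0 0 0 0 1;-0.25 -0.8 0 0 0 0 1;-0.25 -0.8 0 0 0 0 1;-0.25 -0.8 0 0 0 0 1;-0.25 -0.8 0 0 0 0 1;-0.25 -0.8 0 0 0 0 1")

```text
clock: 18.08
eef_pos: [0.4982, -0.0391, 0.2229]
tool_rot: [0.728, 0.686, 0.001, 0.0]
wrist_force: [-0.2, 0.3, -0.4]
grip_width: 0.382
```

>>> step_arm(moves="-0.08 -0.25 0 0 0 0 1;-0.16 -0.5 0 0 0 0 1;-0.25 -0.8 0 0 0 0 1;-0.25 -0.8 0 0 0 0 1;-0.25 -0.8 0 0 0 0 1;-0.25 -0.8 0 0 0 0 1;-0.25 -0.8 0 0 0 0 1;-0.25 -0.8 0 0 0 0 1")

```text
clock: 18.75
eef_pos: [0.4168, -0.0594, 0.223]
tool_rot: [0.727, 0.686, 0.001, 0.0]
wrist_force: [-0.2, 0.1, -0.7]
grip_width: 0.381
```

```bash
python3 - <<'E'
from look import *
c=look("s6","scene"); d=look("w6")
a=cv2.resize(c["image"][190:290,240:400],(480,300),interpolation=2)
cv2.imwrite("pics/c6.png",np.vstack([a,cv2.resize(d["image"],(480,300))]))
E
```

```text
18.75 [ 0.4168 -0.0594  0.223 ] [0.727 0.686 0.001 0.   ] [-0.2  0.1 -0.7] 0.381
18.8 [ 0.4165 -0.0594  0.2229] [0.727 0.686 0.    0.   ] [ 0.1  0.2 -0.8] 0.382
```

View pics/c6.png

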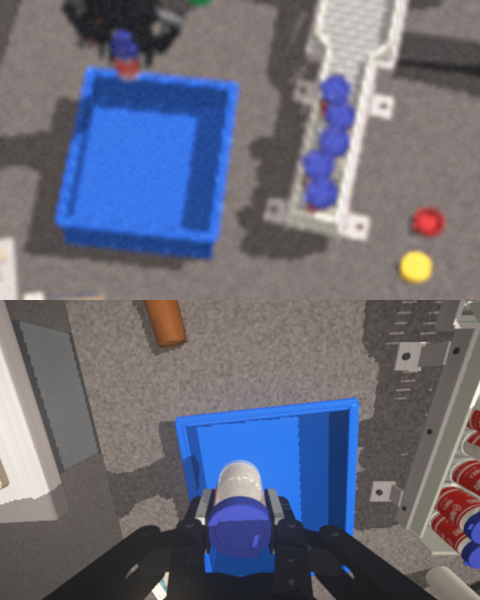

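```bash
python3 - <<'E'
from geo import *
W=load("w6.npz");S=load("s6.npz")
for u in [(237,160),(475,133)]: print("w",onz(W,u,.06).round(3))
for u in [(90,68),(238,82),(213,243),(57,227)]: print("s",onz(S,(240+u[0]/3,190+u[1]/3),.06).round(3))
E
```

```text
w [ 0.357 -0.017  0.06 ]
w [ 0.531 -0.008  0.06 ]
s [ 0.362 -0.017  0.06 ]
s [ 0.539 -0.006  0.06 ]
s [ 0.546 -0.222  0.06 ]
s [ 0.371 -0.231  0.06 ]
```

>>> step_arm(moves="0 0.05 0.2 0 0 0 1;0 0.05 0.4 0 0 0 1;0 0.05 0.6 0 0 0 1;0 0.05 0.8 0 0 0 1;0 0.05 0.9 0 0 0 1;0 0.05 1 0 0 0 1;0 0.05 1 0 0 0 1;0 0.05 1 0 0 0 1")

```text
clock: 19.52
eef_pos: [0.4206, -0.0598, 0.1226]
tool_rot: [0.727, 0.686, -0.0, -0.0]
wrist_force: [0.1, 0.4, -0.7]
grip_width: 0.383
```

>>> step_arm(moves="0 0 0.1 0 0 0 1;0 0 0.15 0 0 0 1;0 0 0.15 0 0 0 1;0 0 0.15 0 0 0 0.45;0 0 0.15 0 0 0 0.45;0 0 0.15 0 0 0 0.45;0 0 0.15 0 0 0 0.45;0 0 0.15 0 0 0 0.45")

```text
clock: 20.18
eef_pos: [0.4207, -0.06, 0.1083]
tool_rot: [0.728, 0.686, 0.0, 0.0]
wrist_force: [-1.1, -0.3, -0.7]
grip_width: 0.55
```

>>> step_arm(moves="0 0 -0.2 0 0 0 0.45;0 0 -0.5 0 0 0 0.45;0 0 -0.8 0 0 0 0.3;0 0 -1 0 0 0 0.2;0 0 -1 0 0 0 0.2;0 0 -1 0 0 0 0.2;0 0 -1 0 0 0 0.2;0 0 -1 0 0 0 0.2")

```text
clock: 20.85
eef_pos: [0.4198, -0.0601, 0.207]
tool_rot: [0.728, 0.686, -0.001, -0.001]
wrist_force: [0.0, 0.3, 0.1]
grip_width: 0.803
```

```bash
cat > go.py <<'E'
"go.py x y z : tool shift (units of 10 cm) from the pose now to the world target"
import sys; from cell import manip; import numpy as np
from scipy.spatial.transform import Rotation as R
s=manip.state(); d=np.array([float(a) for a in sys.argv[1:4]])-s["eef_pos"]
print(s["eef_pos"].round(4),(R.from_quat(s["tool_rot"]).inv().apply(d)*10).round(3),round(s["grip_width"],2))
E
python3 - <<'E'
from geo import *
from look import look
c=look("s7","scene")
S=load("s7.npz")
im=c["image"].astype(int)[200:285,320:400]; m=((im[...,0]>130)&(im[...,1]<110)&(im[...,2]<110)).astype(np.uint8)
n,l,st,ce=cv2.connectedComponentsWithStats(m); print([(st[i,4],ce[i].round(0).tolist()) for i in range(1,n)])
for u in [(334,88),(340,114),(333,140),(318,163),(320,192)]: print((1e3*vial(S,(240+u[0]/3,190+u[1]/3))).round(0))
E
python3 go.py .6580 -.032 .22
```

```text
20.85 [ 0.4198 -0.0601  0.207 ] [ 0.728  0.686 -0.001 -0.001] [0.  0.3 0.1] 0.803
[(np.int32(379), [29.0, 38.0])]
[ -4. -76.]
[   9. -107.]
[   7. -140.]
[  -4. -172.]
[   5. -206.]
[ 0.4198 -0.06    0.207 ] [ 0.419  2.361 -0.136] 0.8
```

>>> step_arm(moves="0.05 0.3 0 0 0 0 0.2;0.1 0.6 0 0 0 0 0.2;0.14 0.78 0 0 0 0 0.2;0.14 0.78 0 0 0 0 0.2;0.14 0.78 0 0 0 0 0.2;0.14 0.78 0 0 0 0 0.2;0.14 0.78 0 0 0 0 0.2;0.14 0.78 0 0 0 0 0.2")

```text
clock: 21.57
eef_pos: [0.498, -0.0509, 0.2076]
tool_rot: [0.728, 0.686, -0.001, -0.0]
wrist_force: [0.3, -0.2, -0.0]
grip_width: 0.8
```

>>> step_arm(moves="0.05 0.3 0 0 0 0 0.2;0.1 0.6 0 0 0 0 0.2;0.14 0.78 0 0 0 0 0.2;0.14 0.78 0 0 0 0 0.2;0.14 0.78 0 0 0 0 0.2;0.14 0.78 0 0 0 0 0.2;0.14 0.78 0 0 0 0 0.2;0.14 0.78 0 0 0 0 0.2")

```text
clock: 22.23
eef_pos: [0.5768, -0.0418, 0.208]
tool_rot: [0.728, 0.686, -0.001, -0.0]
wrist_force: [0.1, -0.1, 0.1]
grip_width: 0.797
```

>>> step_arm(moves="0.05 0.3 0 0 0 0 0.2;0.1 0.6 0 0 0 0 0.2;0.14 0.78 0 0 0 0 0.2;0.14 0.78 0 0 0 0 0.2;0.14 0.78 0 0 0 0 0.2;0.14 0.78 0 0 0 0 0.2;0.14 0.78 0 0 0 0 0.2;0.14 0.78 0 0 0 0 0.2")

```text
clock: 22.9
eef_pos: [0.6556, -0.0324, 0.208]
tool_rot: [0.728, 0.686, -0.0, -0.0]
wrist_force: [0.7, 0.6, 0.7]
grip_width: 0.799
```

```bash
cat > tote.py <<'E'
from geo import *
def tote(c):
    "tote rim from a scene picture: corners of the blue blob"
    h=cv2.cvtColor(c["image"],cv2.COLOR_BGR2HSV); m=cv2.inRange(h,(104,150,60),(116,255,255)); m[:,:245]=0; m[:,330:]=0; m[:195]=0; m[295:]=0
    n,l,st,ce=cv2.connectedComponentsWithStats(m); i=1+st[1:,4].argmax()
    cn=max(cv2.findContours((l==i).astype(np.uint8),0,2)[0],key=cv2.contourArea)
    (cx,cy),wh,a=cv2.minAreaRect(cn); cam=(c["camera_matrix"],c["pose"])
    return st[i].tolist(), onz(cam,(cx,cy),.03).round(3)[:2].tolist()
E
python3 - <<'E'
from tote import *
from look import look
for f in ("scene0","s2","s4","s5","s6","s7"): print(f,tote(np.load(f+".npz")))
print(tote(look("s8","scene")))
E
python3 go.py .6575 -.0308 .151
```

```text
scene0 ([259, 213, 60, 63, 3063], [0.446, -0.114])
s2 ([258, 213, 61, 63, 3044], [0.446, -0.114])
s4 ([259, 213, 60, 63, 3044], [0.446, -0.115])
s5 ([258, 213, 61, 63, 3046], [0.445, -0.115])
s6 ([258, 213, 61, 63, 3034], [0.445, -0.114])
s7 ([259, 213, 60, 63, 2906], [0.446, -0.115])
22.9 [ 0.6556 -0.0324  0.208 ] [ 0.728  0.686 -0.    -0.   ] [0.7 0.6 0.7] 0.799
([259, 213, 60, 63, 2904], [0.446, -0.114])
[ 0.6558 -0.0324  0.2081] [0.017 0.016 0.571] 0.8
```

>>> step_arm(moves="0.02 0.02 0.2 0 0 0 0.2;0.02 0.02 0.4 0 0 0 0.2;0.02 0.02 0.57 0 0 0 0.2;0.02 0.02 0.57 0 0 0 0.2;0.02 0.02 0.57 0 0 0 1;0.02 0.02 0.57 0 0 0 1;0.02 0.02 0.57 0 0 0 1;0.02 0.02 0.57 0 0 0 1")

```text
clock: 23.62
eef_pos: [0.6596, -0.0299, 0.1526]
tool_rot: [0.728, 0.686, 0.001, 0.001]
wrist_force: [-0.3, 0.1, 4.2]
grip_width: 0.38
```

>>> step_arm(moves="0 0 0 0 0 0 1;0 0 0 0 0 0 1;0 0 -0.1 0 0 0 1;0 0 -0.25 0 0 0 1;0 0 -0.4 0 0 0 1;0 0 -0.6 0 0 0 1;0 0 -0.7 0 0 0 1;0 0 -0.7 0 0 0 1")

```text
clock: 24.28
eef_pos: [0.66, -0.0298, 0.224]
tool_rot: [0.728, 0.686, 0.002, 0.002]
wrist_force: [0.3, 0.8, 0.4]
grip_width: 0.384
```

```bash
python3 - <<'E'
from tote import *
from look import look
print(tote(look("s9","scene")))
E
python3 go.py .421 -.118 .107
```

```text
24.28 [ 0.66   -0.0298  0.224 ] [0.728 0.686 0.002 0.002] [0.3 0.8 0.4] 0.384
([259, 213, 60, 63, 2898], [0.446, -0.114])
[ 0.6592 -0.03    0.2223] [-1.019 -2.329  1.147] 0.38
```

>>> step_arm(moves="-0.1 -0.25 0 0 0 0 1;-0.2 -0.5 0 0 0 0 1;-0.34 -0.78 0 0 0 0 1;-0.34 -0.78 0 0 0 0 1;-0.34 -0.78 0 0 0 0 1;-0.34 -0.78 0 0 0 0 1;-0.34 -0.78 0 0 0 0 1;-0.34 -0.78 0 0 0 0 1")

```text
clock: 25.0
eef_pos: [0.5796, -0.0587, 0.2207]
tool_rot: [0.727, 0.686, 0.0, -0.0]
wrist_force: [0.0, -0.2, -0.5]
grip_width: 0.381
```

>>> step_arm(moves="-0.1 -0.25 0 0 0 0 1;-0.2 -0.5 0 0 0 0 1;-0.34 -0.78 0 0 0 0 1;-0.34 -0.78 0 0 0 0 1;-0.34 -0.78 0 0 0 0 1;-0.34 -0.78 0 0 0 0 1;-0.34 -0.78 0 0 0 0 1;-0.34 -0.78 0 0 0 0 1")

```text
clock: 25.67
eef_pos: [0.5002, -0.088, 0.221]
tool_rot: [0.727, 0.686, 0.001, 0.0]
wrist_force: [0.3, 0.2, -0.7]
grip_width: 0.381
```

>>> step_arm(moves="-0.1 -0.25 0 0 0 0 1;-0.2 -0.5 0 0 0 0 1;-0.34 -0.78 0 0 0 0 1;-0.34 -0.78 0 0 0 0 1;-0.34 -0.78 0.2 0 0 0 1;-0.34 -0.78 0.3 0 0 0 1;-0.34 -0.78 0.3 0 0 0 1;-0.34 -0.78 0.3 0 0 0 1")

```text
clock: 26.33
eef_pos: [0.4196, -0.1176, 0.1907]
tool_rot: [0.727, 0.686, 0.0, -0.0]
wrist_force: [0.5, 0.4, -0.5]
grip_width: 0.383
```

>>> step_arm(moves="0 0 0.3 0 0 0 1;0 0 0.6 0 0 0 1;0 0 0.75 0 0 0 1;0 0 0.84 0 0 0 1;0 0 0.84 0 0 0 1;0 0 0.84 0 0 0 0.45;0 0 0.84 0 0 0 0.45;0 0 0.84 0 0 0 0.45")

```text
clock: 27.0
eef_pos: [0.4199, -0.1182, 0.1079]
tool_rot: [0.728, 0.686, 0.001, 0.001]
wrist_force: [-0.0, -0.2, 0.3]
grip_width: 0.551
```

>>> step_arm(moves="0 0 0 0 0 0 0.45;0 0 0 0 0 0 0.45;0 0 -0.2 0 0 0 0.45;0 0 -0.5 0 0 0 0.45;0 0 -0.8 0 0 0 0.3;0 0 -1 0 0 0 0.2;0 0 -1 0 0 0 0.2;0 0 -1 0 0 0 0.2")

```text
clock: 27.67
eef_pos: [0.4195, -0.1186, 0.2079]
tool_rot: [0.728, 0.685, 0.001, 0.001]
wrist_force: [-0.1, 0.0, -0.3]
grip_width: 0.803
```

```bash
python3 go.py .6565 -.063 .205
```

```text
[ 0.4195 -0.1186  0.2079] [0.698 2.333 0.035] 0.8
```

>>> step_arm(moves="0.08 0.3 0 0 0 0 0.2;0.16 0.6 0 0 0 0 0.2;0.235 0.78 0 0 0 0 0.2;0.235 0.78 0 0 0 0 0.2;0.235 0.78 0 0 0 0 0.2;0.235 0.78 0 0 0 0 0.2;0.235 0.78 0 0 0 0 0.2;0.235 0.78 0 0 0 0 0.2")

```text
clock: 28.33
eef_pos: [0.4971, -0.0997, 0.2065]
tool_rot: [0.728, 0.686, -0.001, -0.0]
wrist_force: [0.1, 0.2, -0.0]
grip_width: 0.801
```

>>> step_arm(moves="0.08 0.3 0 0 0 0 0.2;0.16 0.6 0 0 0 0 0.2;0.235 0.78 0 0 0 0 0.2;0.235 0.78 0 0 0 0 0.2;0.235 0.78 0 0 0 0 0.2;0.235 0.78 0 0 0 0 0.2;0.235 0.78 0 0 0 0 0.2;0.235 0.78 0 0 0 0 0.2")

```text
clock: 29.0
eef_pos: [0.5765, -0.0811, 0.2069]
tool_rot: [0.728, 0.686, -0.001, -0.0]
wrist_force: [0.4, -0.3, 0.3]
grip_width: 0.801
```

>>> step_arm(moves="0.08 0.3 0 0 0 0 0.2;0.16 0.6 0 0 0 0 0.2;0.235 0.78 0 0 0 0 0.2;0.235 0.78 0 0 0 0 0.2;0.235 0.78 0 0 0 0 0.2;0.235 0.78 0 0 0 0 0.2;0.235 0.78 0 0 0 0 0.2;0.235 0.78 0 0 0 0 0.2")

```text
clock: 29.67
eef_pos: [0.6558, -0.0623, 0.207]
tool_rot: [0.728, 0.686, -0.001, -0.0]
wrist_force: [0.2, 0.9, -0.2]
grip_width: 0.797
```

```bash
python3 - <<'E'
from tote import *
from look import look
c=look("s10","scene"); print(tote(c)); cv2.imwrite("pics/c10.png",cv2.resize(c["image"][190:290,240:400],(800,500),interpolation=2))
E
python3 go.py .6558 -.062 .149
```

```text
29.67 [ 0.6558 -0.0623  0.207 ] [ 0.728  0.686 -0.001 -0.   ] [ 0.2  0.9 -0.2] 0.797
([259, 213, 60, 63, 2765], [0.446, -0.114])
[ 0.6561 -0.0622  0.2071] [ 0.002 -0.003  0.581] 0.8
```

View pics/c10.png

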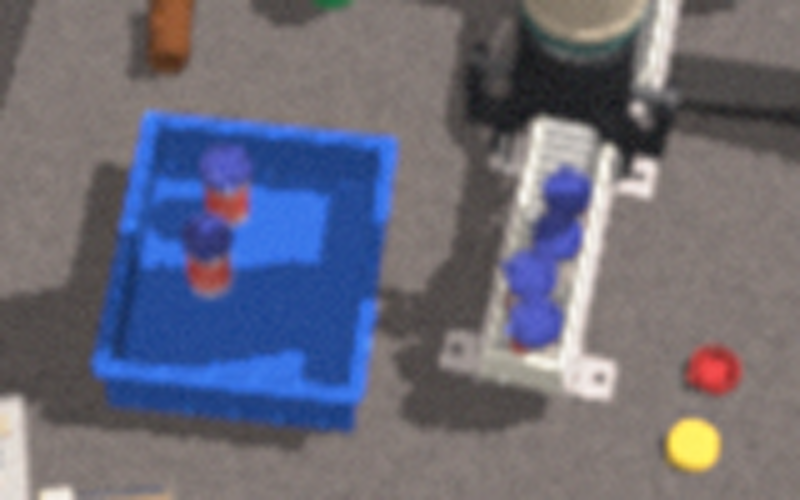

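>>> step_arm(moves="0 0 0.2 0 0 0 0.2;0 0 0.4 0 0 0 0.2;0 0 0.58 0 0 0 0.2;0 0 0.58 0 0 0 0.2;0 0 0.58 0 0 0 1;0 0 0.58 0 0 0 1;0 0 0.58 0 0 0 1;0 0 0.58 0 0 0 1")

```text
clock: 30.38
eef_pos: [0.6578, -0.0615, 0.1507]
tool_rot: [0.728, 0.686, 0.001, 0.001]
wrist_force: [-0.3, -0.2, 3.5]
grip_width: 0.384
```

>>> step_arm(moves="0 0 0 0 0 0 1;0 0 0 0 0 0 1;0 0 -0.1 0 0 0 1;0 0 -0.25 0 0 0 1;0 0 -0.4 0 0 0 1;0 0 -0.6 0 0 0 1;0 0 -0.7 0 0 0 1;0 0 -0.7 0 0 0 1")

```text
clock: 31.05
eef_pos: [0.6582, -0.0612, 0.222]
tool_rot: [0.728, 0.686, 0.002, 0.002]
wrist_force: [-0.0, 0.4, -0.1]
grip_width: 0.381
```

```bash
python3 - <<'E'
from tote import *
from look import look
print(tote(look("s11","scene")))
E
python3 go.py .425 -.174 .107
```

```text
31.05 [ 0.6582 -0.0612  0.222 ] [0.728 0.686 0.002 0.002] [-0.   0.4 -0.1] 0.381
([259, 213, 60, 63, 2763], [0.446, -0.114])
[ 0.6573 -0.0615  0.2203] [-1.261 -2.256  1.127] 0.38
```

>>> step_arm(moves="-0.14 -0.25 0 0 0 0 1;-0.28 -0.5 0 0 0 0 1;-0.42 -0.75 0 0 0 0 1;-0.42 -0.75 0 0 0 0 1;-0.42 -0.75 0 0 0 0 1;-0.42 -0.75 0 0 0 0 1;-0.42 -0.75 0 0 0 0 1;-0.42 -0.75 0 0 0 0 1")

```text
clock: 31.77
eef_pos: [0.5802, -0.0981, 0.2187]
tool_rot: [0.727, 0.686, 0.0, -0.0]
wrist_force: [-0.3, 0.7, -0.4]
grip_width: 0.377
```

>>> step_arm(moves="-0.14 -0.25 0 0 0 0 1;-0.28 -0.5 0 0 0 0 1;-0.42 -0.75 0 0 0 0 1;-0.42 -0.75 0 0 0 0 1;-0.42 -0.75 0 0 0 0 1;-0.42 -0.75 0 0 0 0 1;-0.42 -0.75 0 0 0 0 1;-0.42 -0.75 0 0 0 0 1")

```text
clock: 32.43
eef_pos: [0.5033, -0.1356, 0.219]
tool_rot: [0.727, 0.686, 0.001, 0.0]
wrist_force: [-0.1, 0.1, -0.9]
grip_width: 0.379
```

>>> step_arm(moves="-0.14 -0.25 0 0 0 0 1;-0.28 -0.5 0 0 0 0 1;-0.42 -0.75 0 0 0 0 1;-0.42 -0.75 0 0 0 0 1;-0.42 -0.75 0.2 0 0 0 1;-0.42 -0.75 0.3 0 0 0 1;-0.42 -0.75 0.3 0 0 0 1;-0.42 -0.75 0.3 0 0 0 1")

```text
clock: 33.1
eef_pos: [0.4251, -0.1733, 0.1885]
tool_rot: [0.727, 0.686, -0.0, -0.001]
wrist_force: [-0.1, -0.3, 0.1]
grip_width: 0.378
```

>>> step_arm(moves="0 0 0.3 0 0 0 1;0 0 0.6 0 0 0 1;0 0 0.75 0 0 0 1;0 0 0.83 0 0 0 1;0 0 0.83 0 0 0 1;0 0 0.83 0 0 0 0.45;0 0 0.83 0 0 0 0.45;0 0 0.83 0 0 0 0.45")

```text
clock: 33.77
eef_pos: [0.4255, -0.1742, 0.107]
tool_rot: [0.728, 0.686, 0.001, 0.001]
wrist_force: [-0.4, 0.2, 0.4]
grip_width: 0.55
```

>>> step_arm(moves="0 0 0 0 0 0 0.45;0 0 0 0 0 0 0.45;0 0 -0.2 0 0 0 0.45;0 0 -0.5 0 0 0 0.45;0 0 -0.8 0 0 0 0.3;0 0 -1 0 0 0 0.2;0 0 -1 0 0 0 0.2;0 0 -1 0 0 0 0.2")

```text
clock: 34.43
eef_pos: [0.4251, -0.1746, 0.207]
tool_rot: [0.728, 0.686, 0.0, 0.001]
wrist_force: [-0.8, -0.3, 0.2]
grip_width: 0.797
```

>>> step_arm(moves="0.1 0.25 0 0 0 0 0.2;0.2 0.5 0 0 0 0 0.2;0.31 0.75 0 0 0 0 0.2;0.31 0.75 0 0 0 0 0.2;0.31 0.75 0 0 0 0 0.2;0.31 0.75 0 0 0 0 0.2;0.31 0.75 0 0 0 0 0.2;0.31 0.75 0 0 0 0 0.2")

```text
clock: 35.1
eef_pos: [0.5002, -0.1481, 0.2054]
tool_rot: [0.728, 0.686, -0.001, -0.0]
wrist_force: [0.1, 0.0, 0.4]
grip_width: 0.8
```

>>> step_arm(moves="0.1 0.25 0 0 0 0 0.2;0.2 0.5 0 0 0 0 0.2;0.31 0.75 0 0 0 0 0.2;0.31 0.75 0 0 0 0 0.2;0.31 0.75 0 0 0 0 0.2;0.31 0.75 0 0 0 0 0.2;0.31 0.75 0 0 0 0 0.2;0.31 0.75 0 0 0 0 0.2")

```text
clock: 35.77
eef_pos: [0.577, -0.1219, 0.2059]
tool_rot: [0.728, 0.686, -0.001, -0.0]
wrist_force: [0.7, -1.2, -0.3]
grip_width: 0.8
```

>>> step_arm(moves="0.1 0.25 0 0 0 0 0.2;0.2 0.5 0 0 0 0 0.2;0.31 0.75 0 0 0 0 0.2;0.31 0.75 0 0 0 0 0.2;0.31 0.75 0 0 0 0 0.2;0.31 0.75 0 0 0 0 0.2;0.31 0.75 0 0 0 0 0.2;0.31 0.75 0 0 0 0 0.2")

```text
clock: 36.43
eef_pos: [0.6539, -0.0955, 0.2059]
tool_rot: [0.728, 0.686, -0.001, -0.0]
wrist_force: [0.3, 0.0, 0.6]
grip_width: 0.799
```

```bash
python3 - <<'E'
from tote import *
from look import look
print(tote(look("s12","scene")))
E
python3 go.py .654 -.094 .1455
```

```text
36.43 [ 0.6539 -0.0955  0.2059] [ 0.728  0.686 -0.001 -0.   ] [0.3 0.  0.6] 0.799
([259, 213, 60, 63, 2620], [0.447, -0.114])
[ 0.6541 -0.0954  0.206 ] [ 0.014 -0.001  0.605] 0.8
```

>>> step_arm(moves="0.01 0 0.2 0 0 0 0.2;0.01 0 0.4 0 0 0 0.2;0.01 0 0.6 0 0 0 0.2;0.01 0 0.6 0 0 0 0.2;0.01 0 0.6 0 0 0 1;0.01 0 0.6 0 0 0 1;0.01 0 0.6 0 0 0 1;0.01 0 0.6 0 0 0 1")

```text
clock: 37.15
eef_pos: [0.656, -0.0935, 0.1478]
tool_rot: [0.728, 0.686, 0.001, 0.001]
wrist_force: [-0.1, -0.2, 3.6]
grip_width: 0.379
```

>>> step_arm(moves="0 0 0 0 0 0 1;0 0 0 0 0 0 1;0 0 -0.1 0 0 0 1;0 0 -0.25 0 0 0 1;0 0 -0.4 0 0 0 1;0 0 -0.6 0 0 0 1;0 0 -0.75 0 0 0 1;0 0 -0.75 0 0 0 1")

```text
clock: 37.82
eef_pos: [0.6566, -0.0932, 0.225]
tool_rot: [0.728, 0.686, 0.002, 0.002]
wrist_force: [1.2, 0.9, -0.6]
grip_width: 0.38
```

```bash
python3 - <<'E'
from tote import *
from look import look
print(tote(look("s13","scene")))
E
python3 go.py .484 -.062 .107
```

```text
37.82 [ 0.6566 -0.0932  0.225 ] [0.728 0.686 0.002 0.002] [ 1.2  0.9 -0.6] 0.38
([259, 213, 60, 63, 2627], [0.446, -0.114])
[ 0.6558 -0.0933  0.2231] [ 0.211 -1.738  1.155] 0.38
```

>>> step_arm(moves="0.04 -0.25 0 0 0 0 1;0.08 -0.5 0 0 0 0 1;0.1 -0.75 0 0 0 0 1;0.1 -0.87 0 0 0 0 1;0.1 -0.87 0 0 0 0 1;0.1 -0.87 0 0 0 0 1;0.1 -0.87 0 0 0 0 1;0.1 -0.87 0 0 0 0 1")

```text
clock: 38.53
eef_pos: [0.5696, -0.0784, 0.2207]
tool_rot: [0.728, 0.686, 0.0, 0.0]
wrist_force: [0.1, -0.6, -0.1]
grip_width: 0.379
```

>>> step_arm(moves="0.04 -0.25 0 0 0 0 1;0.08 -0.5 0 0 0 0 1;0.1 -0.75 0 0 0 0 1;0.1 -0.87 0 0 0 0 1;0.1 -0.87 0 0 0 0 1;0.1 -0.87 0.2 0 0 0 1;0.1 -0.87 0.3 0 0 0 1;0.1 -0.87 0.3 0 0 0 1")

```text
clock: 39.2
eef_pos: [0.4824, -0.0634, 0.1891]
tool_rot: [0.728, 0.686, -0.001, -0.001]
wrist_force: [0.1, -1.1, -0.8]
grip_width: 0.379
```

>>> step_arm(moves="0 0 0.3 0 0 0 1;0 0 0.6 0 0 0 1;0 0 0.75 0 0 0 1;0 0 0.85 0 0 0 1;0 0 0.85 0 0 0 1;0 0 0.85 0 0 0 0.5;0 0 0.85 0 0 0 0.5;0 0 0.85 0 0 0 0.5")

```text
clock: 39.87
eef_pos: [0.4832, -0.0633, 0.1069]
tool_rot: [0.728, 0.686, 0.001, 0.001]
wrist_force: [-0.3, 0.6, 0.0]
grip_width: 0.499
```

>>> step_arm(moves="0 0 0 0 0 0 0.5;0 0 0 0 0 0 0.5;0 0 -0.2 0 0 0 0.5;0 0 -0.5 0 0 0 0.5;0 0 -0.8 0 0 0 0.3;0 0 -1 0 0 0 0.2;0 0 -1 0 0 0 0.2;0 0 -1 0 0 0 0.2")

```text
clock: 40.53
eef_pos: [0.4829, -0.0636, 0.2072]
tool_rot: [0.728, 0.686, 0.001, 0.001]
wrist_force: [0.3, -0.6, -0.6]
grip_width: 0.799
```

>>> step_arm(moves="-0.1 0.25 0 0 0 0 0.2;-0.2 0.5 0 0 0 0 0.2;-0.27 0.75 0 0 0 0 0.2;-0.27 0.85 0 0 0 0 0.2;-0.27 0.85 0 0 0 0 0.2;-0.27 0.85 0 0 0 0 0.2;-0.27 0.85 0 0 0 0 0.2;-0.27 0.85 0 0 0 0 0.2")

```text
clock: 41.2
eef_pos: [0.5642, -0.0948, 0.2054]
tool_rot: [0.727, 0.686, -0.001, -0.001]
wrist_force: [-0.4, 0.2, -1.1]
grip_width: 0.802
```

>>> step_arm(moves="-0.1 0.25 0 0 0 0 0.2;-0.2 0.5 0 0 0 0 0.2;-0.27 0.75 0 0 0 0 0.2;-0.27 0.85 0 0 0 0 0.2;-0.27 0.85 0 0 0 0 0.2;-0.27 0.85 0 0 0 0 0.2;-0.27 0.85 0 0 0 0 0.2;-0.27 0.85 0 0 0 0 0.2")

```text
clock: 41.87
eef_pos: [0.6476, -0.1267, 0.206]
tool_rot: [0.727, 0.686, -0.001, -0.0]
wrist_force: [-0.2, -1.0, 0.2]
grip_width: 0.796
```

```bash
python3 - <<'E'
from tote import *
from look import look
print(tote(look("s14","scene")))
E
python3 go.py .652 -.126 .1425
```

```text
41.87 [ 0.6476 -0.1267  0.206 ] [ 0.727  0.686 -0.001 -0.   ] [-0.2 -1.   0.2] 0.796
([259, 213, 60, 63, 2467], [0.446, -0.114])
[ 0.6479 -0.1268  0.2061] [0.011 0.041 0.636] 0.8
```

>>> step_arm(moves="0.01 0.04 0.2 0 0 0 0.2;0.01 0.04 0.4 0 0 0 0.2;0.01 0.04 0.63 0 0 0 0.2;0.01 0.04 0.63 0 0 0 0.2;0.01 0.04 0.63 0 0 0 1;0.01 0.04 0.63 0 0 0 1;0.01 0.04 0.63 0 0 0 1;0.01 0.04 0.63 0 0 0 1")

```text
clock: 42.58
eef_pos: [0.654, -0.1263, 0.1449]
tool_rot: [0.728, 0.686, 0.001, 0.001]
wrist_force: [-1.2, 0.4, 4.1]
grip_width: 0.38
```

>>> step_arm(moves="0 0 0 0 0 0 1;0 0 0 0 0 0 1;0 0 -0.1 0 0 0 1;0 0 -0.25 0 0 0 1;0 0 -0.4 0 0 0 1;0 0 -0.6 0 0 0 1;0 0 -0.8 0 0 0 1;0 0 -0.8 0 0 0 1")

```text
clock: 43.25
eef_pos: [0.6554, -0.1262, 0.2286]
tool_rot: [0.728, 0.686, 0.003, 0.003]
wrist_force: [0.6, 0.1, -0.1]
grip_width: 0.379
```

```bash
python3 - <<'E'
from tote import *
from look import look
print(tote(look("s15","scene")))
E
python3 go.py .486 -.119 .107
```

```text
43.25 [ 0.6554 -0.1262  0.2286] [0.728 0.686 0.003 0.003] [ 0.6  0.1 -0.1] 0.379
([266, 212, 59, 62, 2467], [0.467, -0.105])
[ 0.6545 -0.1263  0.2265] [-0.026 -1.693  1.185] 0.38
```

```bash
python3 - <<'E'
import cv2,numpy as np
c=np.load("s15.npz")["image"]; cv2.imwrite("pics/c15.png",cv2.resize(c[195:295,245:375],(780,600),interpolation=2))
E
```

```text
(no output)
```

View pics/c15.png

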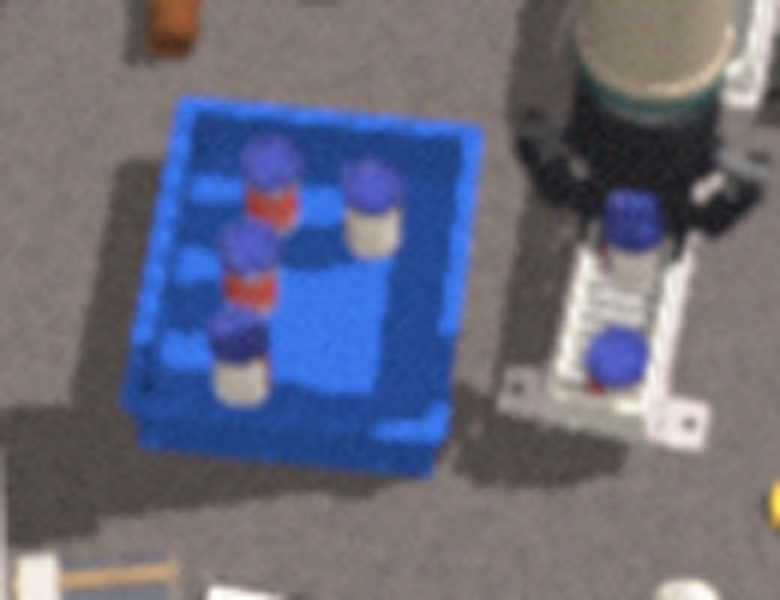

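```bash
python3 - <<'E'
from geo import *
S=load("s15.npz")
for z,L in ((.065,[(272,160),(372,184),(249,246),(239,333)]),(.06,[(182,100),(483,125),(447,440),(122,412)])):
    for u in L: print(z,onz(S,(245+u[0]/6,195+u[1]/6),z).round(3))
E
```

```text
0.065 [ 0.442 -0.045  0.065]
0.065 [ 0.502 -0.051  0.065]
0.065 [ 0.44  -0.105  0.065]
0.065 [ 0.446 -0.163  0.065]
0.06 [ 0.38  -0.009  0.06 ]
0.06 [0.56  0.004 0.06 ]
0.06 [ 0.572 -0.207  0.06 ]
0.06 [ 0.391 -0.22   0.06 ]
```

>>> step_arm(moves="0.02 -0.25 0 0 0 0 1;0.04 -0.5 0 0 0 0 1;0.06 -0.74 0 0 0 0 1;0.06 -0.74 0 0 0 0 1;0.06 -0.74 0 0 0 0 1;0.06 -0.74 0 0 0 0 1;0.06 -0.74 0 0 0 0 1;0.06 -0.74 0 0 0 0 1")

```text
clock: 43.97
eef_pos: [0.5803, -0.1161, 0.2228]
tool_rot: [0.728, 0.686, 0.0, 0.0]
wrist_force: [0.3, 0.3, -1.5]
grip_width: 0.376
```

>>> step_arm(moves="0.02 -0.25 0 0 0 0 1;0.04 -0.5 0 0 0 0 1;0.06 -0.74 0 0 0 0 1;0.06 -0.74 0 0 0 0 1;0.06 -0.74 0 0 0 0 1;0.06 -0.74 0.2 0 0 0 1;0.06 -0.74 0.3 0 0 0 1;0.06 -0.74 0.3 0 0 0 1")

```text
clock: 44.63
eef_pos: [0.5058, -0.1058, 0.191]
tool_rot: [0.728, 0.686, -0.001, -0.001]
wrist_force: [-0.4, 0.0, 0.2]
grip_width: 0.38
```

>>> step_arm(moves="0 0 0.3 0 0 0 1;0 0 0.6 0 0 0 1;0 0 0.75 0 0 0 1;0 0 0.86 0 0 0 1;0 0 0.86 0 0 0 1;0 0 0.86 0 0 0 0.5;0 0 0.86 0 0 0 0.5;0 0 0.86 0 0 0 0.5")

```text
clock: 45.3
eef_pos: [0.5067, -0.1058, 0.108]
tool_rot: [0.728, 0.686, 0.001, 0.001]
wrist_force: [1.0, -0.2, 0.3]
grip_width: 0.498
```

>>> step_arm(moves="0 0 0 0 0 0 0.5;0 0 0 0 0 0 0.5;0 0 -0.2 0 0 0 0.5;0 0 -0.5 0 0 0 0.5;0 0 -0.8 0 0 0 0.3;0 0 -1 0 0 0 0.2;0 0 -1 0 0 0 0.2;0 0 -1 0 0 0 0.2")

```text
clock: 45.97
eef_pos: [0.5065, -0.1061, 0.2082]
tool_rot: [0.728, 0.686, 0.001, 0.001]
wrist_force: [-0.9, -0.1, -1.4]
grip_width: 0.8
```

>>> step_arm(moves="-0.06 0.25 0 0 0 0 0.2;-0.12 0.5 0 0 0 0 0.2;-0.19 0.73 0 0 0 0 0.2;-0.19 0.73 0 0 0 0 0.2;-0.19 0.73 0 0 0 0 0.2;-0.19 0.73 0 0 0 0 0.2;-0.19 0.73 0 0 0 0 0.2;-0.19 0.73 0 0 0 0 0.2")

```text
clock: 46.63
eef_pos: [0.5767, -0.1286, 0.2066]
tool_rot: [0.727, 0.686, -0.001, -0.0]
wrist_force: [0.2, -0.5, 0.9]
grip_width: 0.807
```

>>> step_arm(moves="-0.06 0.25 0 0 0 0 0.2;-0.12 0.5 0 0 0 0 0.2;-0.19 0.73 0 0 0 0 0.2;-0.19 0.73 0 0 0 0 0.2;-0.19 0.73 0 0 0 0 0.2;-0.19 0.73 0 0 0 0 0.2;-0.19 0.73 0 0 0 0 0.2;-0.19 0.73 0 0 0 0 0.2")

```text
clock: 47.3
eef_pos: [0.6486, -0.1519, 0.2071]
tool_rot: [0.727, 0.686, -0.0, -0.0]
wrist_force: [-1.1, 0.1, 0.2]
grip_width: 0.797
```

```bash
python3 - <<'E'
from tote import *
from look import look
print(tote(look("s16","scene")))
E
python3 go.py .650 -.153 .1425
```

```text
47.3 [ 0.6486 -0.1519  0.2071] [ 0.727  0.686 -0.    -0.   ] [-1.1  0.1  0.2] 0.797
([265, 212, 60, 62, 2334], [0.466, -0.105])
[ 0.6487 -0.1519  0.2071] [-0.01   0.014  0.646] 0.8
```

Now the last vial.

>>> step_arm(moves="0 0.02 0.2 0 0 0 0.2;0 0.02 0.4 0 0 0 0.2;0 0.02 0.63 0 0 0 0.2;0 0.02 0.63 0 0 0 0.2;0 0.02 0.63 0 0 0 1;0 0.02 0.63 0 0 0 1;0 0.02 0.63 0 0 0 1;0 0.02 0.63 0 0 0 1")

```text
clock: 48.02
eef_pos: [0.6525, -0.1523, 0.1459]
tool_rot: [0.728, 0.686, 0.001, 0.001]
wrist_force: [0.4, 0.8, 3.6]
grip_width: 0.38
```

>>> step_arm(moves="0 0 0 0 0 0 1;0 0 0 0 0 0 1;0 0 -0.1 0 0 0 1;0 0 -0.25 0 0 0 1;0 0 -0.4 0 0 0 1;0 0 -0.6 0 0 0 1;0 0 -0.8 0 0 0 1;0 0 -0.8 0 0 0 1")

```text
clock: 48.68
eef_pos: [0.6538, -0.1522, 0.2296]
tool_rot: [0.728, 0.686, 0.003, 0.003]
wrist_force: [1.3, 0.3, 0.0]
grip_width: 0.376
```

```bash
python3 - <<'E'
from tote import *
from look import look
print(tote(look("s17","scene")))
E
python3 go.py .511 -.162 .107
```

```text
48.68 [ 0.6538 -0.1522  0.2296] [0.728 0.686 0.003 0.003] [1.3 0.3 0. ] 0.376
([266, 212, 59, 62, 2333], [0.467, -0.105])
[ 0.6529 -0.1523  0.2274] [-0.18  -1.417  1.197] 0.38
```

>>> step_arm(moves="-0.03 -0.25 0 0 0 0 1;-0.06 -0.5 0 0 0 0 1;-0.09 -0.71 0 0 0 0 1;-0.09 -0.71 0 0 0 0 1;-0.09 -0.71 0 0 0 0 1;-0.09 -0.71 0 0 0 0 1;-0.09 -0.71 0 0 0 0 1;-0.09 -0.71 0 0 0 0 1")

```text
clock: 49.4
eef_pos: [0.5808, -0.1568, 0.2238]
tool_rot: [0.728, 0.686, 0.0, 0.0]
wrist_force: [-0.4, -0.7, -0.6]
grip_width: 0.377
```

>>> step_arm(moves="-0.03 -0.25 0 0 0 0 1;-0.06 -0.5 0 0 0 0 1;-0.09 -0.71 0 0 0 0 1;-0.09 -0.71 0 0 0 0 1;-0.09 -0.71 0 0 0 0 1;-0.09 -0.71 0.2 0 0 0 1;-0.09 -0.71 0.3 0 0 0 1;-0.09 -0.71 0.3 0 0 0 1")

```text
clock: 50.07
eef_pos: [0.5084, -0.1616, 0.192]
tool_rot: [0.727, 0.686, -0.001, -0.001]
wrist_force: [-0.8, -0.5, -0.5]
grip_width: 0.375
```

>>> step_arm(moves="0 0 0.3 0 0 0 1;0 0 0.6 0 0 0 1;0 0 0.75 0 0 0 1;0 0 0.84 0 0 0 1;0 0 0.84 0 0 0 1;0 0 0.84 0 0 0 0.5;0 0 0.84 0 0 0 0.5;0 0 0.84 0 0 0 0.5")

```text
clock: 50.73
eef_pos: [0.5094, -0.1621, 0.1109]
tool_rot: [0.728, 0.686, 0.001, 0.001]
wrist_force: [0.7, 1.1, -0.0]
grip_width: 0.499
```

>>> step_arm(moves="0 0 0 0 0 0 0.5;0 0 0 0 0 0 0.5;0 0 -0.2 0 0 0 0.5;0 0 -0.5 0 0 0 0.5;0 0 -0.8 0 0 0 0.5;0 0 -1 0 0 0 0.5;0 0 -1 0 0 0 0.5;0 0 -1 0 0 0 0.5")

```text
clock: 51.4
eef_pos: [0.5091, -0.1623, 0.2112]
tool_rot: [0.728, 0.686, 0.001, 0.001]
wrist_force: [-0.6, 0.3, -0.6]
grip_width: 0.496
```

>>> step_arm(moves="0.3 0 -0.3 0 0 0 1;0.6 0.2 -0.6 0 0 0 1;0.8 0.4 -0.9 0 0 0 1;1 0.6 -1 0 0 0 1;1 0.9 -1 0 0 0 1;1 0.9 -1 0 0 0 1;1 0.9 -1 0 0 0 1;1 0.9 -1 0 0 0 1")

```text
clock: 52.07
eef_pos: [0.6031, -0.0679, 0.3081]
tool_rot: [0.728, 0.686, -0.002, -0.001]
wrist_force: [-0.9, -0.5, -1.0]
grip_width: 0.0
```

>>> step_arm(moves="0.3 0 -0.3 0 0 0 1;0.6 0.2 -0.6 0 0 0 1;0.8 0.4 -0.6 0 0 0 1;1 0.6 -0.6 0 0 0 1;1 0.9 -0.6 0 0 0 1;1 0.9 -0.6 0 0 0 1;1 0.9 -0.6 0 0 0 1;1 0.9 -0.6 0 0 0 1")

```text
clock: 52.73
eef_pos: [0.6988, 0.0261, 0.3687]
tool_rot: [0.728, 0.686, -0.001, -0.001]
wrist_force: [-0.4, -0.5, -0.5]
grip_width: 0.001
```

```bash
python3 - <<'E'
from tote import *
from look import look
c=look("s18","scene"); print(tote(c)); cv2.imwrite("pics/c18.png",cv2.resize(c["image"][115:295,245:405],(528,594),interpolation=2))
E
python3 go.py .705 .240 .335
```

```text
52.73 [0.6988 0.0261 0.3687] [ 0.728  0.686 -0.001 -0.001] [-0.4 -0.5 -0.5] 0.001
([265, 212, 60, 62, 2206], [0.466, -0.105])
[0.6988 0.0261 0.3692] [ 2.139 -0.065  0.34 ] 0.0
```

View pics/c18.png

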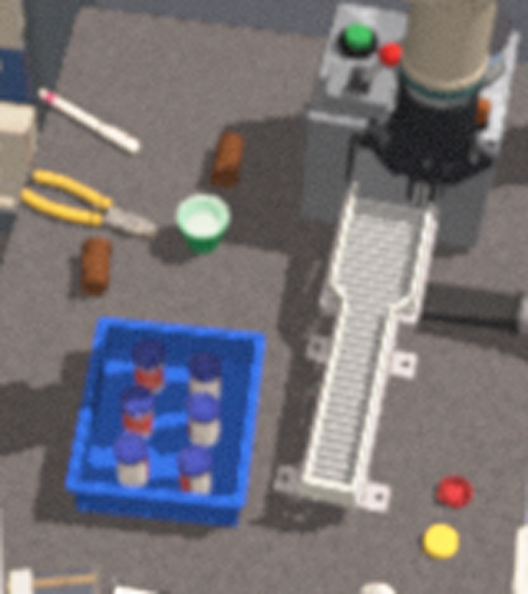

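>>> step_arm(moves="0.3 0 0 0 0 0 1;0.6 0 0 0 0 0 1;0.9 0 0 0 0 0 1;1 0 0 0 0 0 1;1 0 0 0 0 0 1;1 0 0 0 0 0 1;1 0 0 0 0 0 1;1 0 0 0 0 0 1")

```text
clock: 53.45
eef_pos: [0.7063, 0.1239, 0.3699]
tool_rot: [0.729, 0.685, -0.001, 0.001]
wrist_force: [-0.2, -0.7, 0.3]
grip_width: -0.001
```

>>> step_arm(moves="0.3 0 0 0 0 0 1;0.6 0 0 0 0 0 1;0.9 -0.05 0 0 0 0 1;1.0 -0.05 0 0 0 0 1;1 -0.05 0 0 0 0 1;1 -0.05 0 0 0 0 1;1 -0.05 0 0 0 0 1;1 -0.05 0 0 0 0 1")

```text
clock: 54.12
eef_pos: [0.7079, 0.2239, 0.3699]
tool_rot: [0.729, 0.685, -0.0, 0.001]
wrist_force: [0.1, -0.5, -0.4]
grip_width: -0.003
```

>>> step_arm(moves="0.13 0 0 0 0 0 1;0.13 0 0.1 0 0 0 1;0.13 0 0.2 0 0 0 1;0.13 0 0.3 0 0 0 1;0.13 0 0.4 0 0 0 1;0.13 0 0.45 0 0 0 1;0.13 0 0.45 0 0 0 1;0.13 0 0.45 0 0 0 1")

```text
clock: 54.78
eef_pos: [0.7077, 0.2397, 0.3244]
tool_rot: [0.728, 0.686, -0.0, -0.0]
wrist_force: [0.2, 0.7, 0.1]
grip_width: -0.002
```

```bash
python3 go.py .614 .243 .323
```

```text
[0.7077 0.2397 0.3244] [-0.023 -0.937  0.015] -0.0
```

>>> step_arm(moves="0 -0.1 0 0 0 0 1;0 -0.2 0 0 0 0 1;0 -0.3 0 0 0 0 1;0 -0.4 0 0 0 0 1;0 -0.5 0 0 0 0 1;0 -0.6 0 0 0 0 1;0 -0.7 0 0 0 0 1;0 -0.8 0 0 0 0 1")

```text
clock: 55.45
eef_pos: [0.6284, 0.2449, 0.3265]
tool_rot: [0.728, 0.686, 0.002, 0.001]
wrist_force: [1.3, -1.0, -0.4]
grip_width: 0.003
```

>>> step_arm(moves="0 -0.03 0 0 0 0 1;0 -0.05 0 0 0 0 1;0 -0.08 0 0 0 0 1;0 -0.1 0 0 0 0 1;0 -0.12 0 0 0 0 1;0 -0.13 0 0 0 0 1;0 -0.13 0 0 0 0 1;0 -0.13 0 0 0 0 1")

```text
clock: 56.12
eef_pos: [0.6163, 0.2453, 0.3249]
tool_rot: [0.728, 0.686, 0.001, 0.001]
wrist_force: [5.1, -0.2, -2.3]
grip_width: -0.001
```

```bash
python3 - <<'E'
from look import *
S=load("scene0.npz")
for f in (np.load("scene0.npz"),look("s19","scene")):
    b=f["image"][100:190,320:420].astype(int)
    m=(b[...,2]>150)&(b[...,1]<70)&(b[...,0]<70); v,u=np.nonzero(m); print(m.sum(),u.mean()+320,v.mean()+100)
E
```

```text
56.12 [0.6163 0.2453 0.3249] [0.728 0.686 0.001 0.001] [ 5.1 -0.2 -2.3] -0.001
23 347.6521739130435 127.86956521739131
18 346.5 128.22222222222223
```

>>> step_arm(moves="0 -0.02 0 0 0 0 1;0 -0.05 0 0 0 0 1;0 -0.05 0 0 0 0 1;0 -0.05 0 0 0 0 1;0 0.1 0 0 0 0 1;0 0.3 0 0 0 0 1;0 0.3 -0.2 0 0 0 1;0 0.3 -0.45 0 0 0 1")

```text
clock: 56.83
eef_pos: [0.6445, 0.2423, 0.3672]
tool_rot: [0.728, 0.685, -0.003, -0.001]
wrist_force: [-0.1, -0.6, 0.9]
grip_width: -0.003
```

>>> step_arm(moves="0.3 0 -0.1 0 0 0 1;0.5 0 -0.1 0 0 0 1;0.7 -0.1 -0.1 0 0 0 1;0.7 -0.2 -0.1 0 0 0 1;0.7 -0.25 -0.1 0 0 0 1;0.7 -0.25 -0.1 0 0 0 1;0.7 -0.25 -0.1 0 0 0 1;0.7 -0.25 -0.1 0 0 0 1")

```text
clock: 57.5
eef_pos: [0.6249, 0.3137, 0.3799]
tool_rot: [0.728, 0.685, -0.0, 0.0]
wrist_force: [0.3, -0.1, -0.7]
grip_width: 0.003
```

```bash
python3 - <<'E'
from look import *
f=look("s20","scene")
b=f["image"][100:190,320:420].astype(int)
m=(b[...,2]>150)&(b[...,1]<70)&(b[...,0]<70); v,u=np.nonzero(m); print(m.sum(),u.mean()+320,v.mean()+100)
w=look("w20")["image"].astype(int)
W=load("w20.npz"); g=((w[...,1]>w[...,2]+50)&(w[...,1]>w[...,0]+30)).astype(np.uint8)
n,l,st,ce=cv2.connectedComponentsWithStats(g)
for i in range(1,n):
    if st[i,4]>60: print(st[i].tolist(),ce[i].round(0),onz(W,ce[i],.207).round(4),onz(W,(st[i,0]+st[i,2]/2,st[i,1]+st[i,3]/2),.207).round(4))
E
python3 go.py .612 .316 .29
```

```text
57.5 [0.6249 0.3137 0.3799] [ 0.728  0.685 -0.     0.   ] [ 0.3 -0.1 -0.7] 0.003
29 346.7931034482759 128.27586206896552
57.55 [0.6249 0.3137 0.3798] [ 0.728  0.685 -0.     0.   ] [-0.3 -0.   0.3] 0.001
[280, 185, 37, 37, 1065] [298. 203.] [0.6075 0.3169 0.207 ] [0.6075 0.3165 0.207 ]
[198, 256, 36, 37, 461] [218. 271.] [0.5324 0.2593 0.207 ] [0.5306 0.2564 0.207 ]
[0.6248 0.3139 0.3798] [ 0.013 -0.129  0.898] 0.0
```

>>> step_arm(moves="0.02 -0.16 0.2 0 0 0 1;0.02 -0.16 0.5 0 0 0 1;0.02 -0.16 0.7 0 0 0 1;0.02 -0.16 0.85 0 0 0 1;0.02 -0.16 0.9 0 0 0 1;0.02 -0.16 0.9 0 0 0 1;0.02 -0.16 0.9 0 0 0 1;0.02 -0.16 0.9 0 0 0 1")

```text
clock: 58.27
eef_pos: [0.6088, 0.3184, 0.2914]
tool_rot: [0.728, 0.686, 0.001, 0.0]
wrist_force: [-0.9, -0.0, 0.2]
grip_width: 0.003
```

>>> step_arm(moves="0 0 0.05 0 0 0 1;0 0 0.1 0 0 0 1;0 0 0.12 0 0 0 1;0 0 0.14 0 0 0 1;0 0 0.16 0 0 0 1;0 0 0.17 0 0 0 1;0 0 0.17 0 0 0 1;0 0 0.17 0 0 0 1")

```text
clock: 58.93
eef_pos: [0.6087, 0.3187, 0.2783]
tool_rot: [0.728, 0.686, 0.002, 0.001]
wrist_force: [-4.2, -3.7, 24.1]
grip_width: -0.0
```

>>> step_arm(moves="0 0 -0.05 0 0 0 1;0 0 -0.05 0 0 0 1;0 0 -0.05 0 0 0 1;0 0 -0.05 0 0 0 1;0 0 -0.05 0 0 0 1;0 0 -0.05 0 0 0 1;0 0 -0.05 0 0 0 1;0 0 -0.05 0 0 0 1")

```text
clock: 59.6
eef_pos: [0.6088, 0.3186, 0.2787]
tool_rot: [0.728, 0.686, 0.001, 0.0]
wrist_force: [1.6, 0.6, 7.6]
grip_width: 0.004
```

>>> step_arm(moves="0 0 -0.03 0 0 0 1;0 0 -0.03 0 0 0 1;0 0 -0.03 0 0 0 1;0 0 -0.03 0 0 0 1;0 0 -0.03 0 0 0 1;0 0 -0.03 0 0 0 1;0 0 -0.03 0 0 0 1;0 0 -0.03 0 0 0 1")

```text
clock: 60.27
eef_pos: [0.6081, 0.318, 0.2809]
tool_rot: [0.728, 0.686, 0.0, -0.0]
wrist_force: [1.5, 0.5, 2.6]
grip_width: 0.001
```

>>> step_arm(moves="0 0 -0.06 0 0 0 1;0 0 -0.06 0 0 0 1;0 0 -0.06 0 0 0 1;0 0 -0.06 0 0 0 1;0 0 -0.06 0 0 0 1;0 0 -0.06 0 0 0 1;0 0 -0.06 0 0 0 1;0 0 -0.06 0 0 0 1")

```text
clock: 60.93
eef_pos: [0.608, 0.318, 0.2868]
tool_rot: [0.728, 0.686, -0.0, -0.0]
wrist_force: [-0.0, 0.0, 0.2]
grip_width: -0.001
```

>>> step_arm(moves="0 0 -0.2 0 0 0 1;0 0 -0.5 0 0 0 1;0 0 -0.8 0 0 0 1;0 0 -1 0 0 0 1;0 0 -1 0 0 0 1;0 0 -1 0 0 0 1;0 0 -1 0 0 0 1;0 0 -1 0 0 0 1")

```text
clock: 61.6
eef_pos: [0.6077, 0.3175, 0.3853]
tool_rot: [0.728, 0.686, -0.001, -0.0]
wrist_force: [0.1, -0.7, -0.3]
grip_width: -0.0
```

```bash
python3 - <<'E'
from tote import *
from look import look
from cell import order
c=look("s21","scene"); print(tote(c))
b=c["image"][100:190,320:420].astype(int)
m=(b[...,2]>150)&(b[...,1]<70)&(b[...,0]<70); v,u=np.nonzero(m); print("knob",m.sum(),u.mean()+320,v.mean()+100)
a=np.load("s18.npz")["image"]; print("tote px change vs s18",cv2.absdiff(a,c["image"])[205:280,255:330].max(axis=2).mean().round(2))
a0=np.load("scene0.npz")["image"]
for n,(r,q) in dict(cup=(181,306),white=(301,358),blue=(311,322)).items(): print(n,cv2.absdiff(a0,c["image"])[r-10:r+10,q-10:q+10].mean().round(2))
order.job_done()
E
```

```text
61.6 [0.6077 0.3175 0.3853] [ 0.728  0.686 -0.001 -0.   ] [ 0.1 -0.7 -0.3] -0.0
([265, 212, 60, 62, 2205], [0.466, -0.105])
knob 27 346.74074074074076 128.22222222222223
tote px change vs s18 10.87
cup 7.42
white 7.88
blue 6.76
the job is handed in; nothing more can be done
```

The job is handed in at about 62 s, and every step of the task was carried out. No verdict was reported.

**What I did**
- I swung the red lever back until it met its stop (23 N).
- I pushed one wedged vial up to about y = 58 mm and held it there. Three vials ran past it down the lane, and the last two followed when I lifted the fingers, so nothing jammed again.
- I then picked all six vials from the lane and stood them in the blue tote. The tote had been knocked about 2 cm aside before the fifth vial went in. I re-measured it and placed the last two at the new position.
- I swung the lever forward again. I then pressed the green button down with 24 N, and on release the force fell off as its spring would.

**Last checks**
- The last picture viewed shows six vials upright in the tote and the lane and hopper empty.
- In the final image, taken just before hand-in, the tote had not moved since then, and the lever knob was within about 1 px of its starting place.
- The patches round the cup and bottles differed from the start by only about 7 grey levels, which looks like image noise. The tote patch differed by about 11, without a separate noise baseline; I did not view that last image.
- The button's travel and its return to up were judged from force alone.

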